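# Tuck the trim strip under the lapped cover and hold it flat for polishing

## Robot

A 6-joint arm with a two-finger parallel gripper is mounted at the origin on a cart in front of the work surface, level with it; the furniture and walls round the work are solid. World frame = base frame: x ahead of the robot, y to its left, z up, the work surface at z = 0. Lengths are in m, angles in rad, forces in N, time in s.
With the tool pointing down it reaches from about 0.35 to 0.725 m from the base axis. Payload 6 kg.
Tool frame: the origin (TCP) lies midway between the tips of the shut fingers; the grasp point (between the pads) lies 19 mm behind it; z points along the fingers, y is the direction in which the jaws open and shut (so a half turn about z gives the same grasp; the last joint's range is limited). The gripper opens to 85 mm and grips with 20 to 120 N. Pads are 22 mm wide; open, the fingers measure 114 mm over their backs; the gripper's body (76 mm by 85 mm) begins 54 mm behind the grasp point. The pads swing forward as they close: fully open they stand 13 mm farther back than shut.
Start: joints at [1.47, 0.04, 0.085, 0, -1.615, -0.334], TCP at [0.253, 0.544, 0.231] pointing down, gripper open.
Joint ranges: [-2.56, 2.56], [-1.29, 2.01], [-1.08, 1.49], [-3.29, 1.98], [-2.81, -0.18], [-2.99, 2.99]. Speed limits (rad/s): [2.57, 2.57, 3.01, 3.14, 3.14, 3.14].

## Interface

Orientations are given as a 3x3 rotation matrix whose columns are the frame's x, y, z axes.
In Python, from rig import robot, read_camera gives the robot as it stands.
- The arm moves only by the tool servo_tool, never from a script. Its argument "deltas" is a list that holds one entry, the list of rows, each a list of 7 numbers: the turn, a rotation vector about the tool's x, y, z in rad, then the shift along the tool's x, y, z in m, then the opening in per cent of the stroke, from 0 (shut) to 100 (fully open). A call has 1 to 5 rows; each row shifts and turns the pose as measured when the row begins, along the tool's axes as they then stand; what a row does not reach is not made up. A row lasts 1/12 s, in which the tool goes at most 41.7 mm and 7.16 degrees, less where a joint would pass 70% of its speed; a pose out of reach is approached as far as the arm can. A call is refused whole if a number of a shift passes 0.0417 or a number of a turn 0.125, either way. A call with a gripper value outside its range is refused whole. The fingers move at their own pace and stop on an object; "force" is the grip in N (left out, the last holds). Time passes only in rows, so rows that do not move let the fingers close. It gives the time, the measured TCP pose, the force and the opening at its end, in the units of the state.
- robot.read_state(): the state, without advancing time (a new reading comes with each control period).
- read_camera(name): name is "scene" or "top" or "wrist"; returns a dict with "frame" (420x560x3 uint8, red, green, blue), "vertical_fov" (degrees; the focal length in pixels is half the picture's height over the tangent of half this angle, whatever the lens; pixels are square), "cx", "cy" (the principal point, pixels), "extrinsics" (4x4, takes a point from world to camera coordinates); the wrist camera has in their place "mount" (4x4, takes a point from camera to tool coordinates, whose origin is the TCP and whose axes are the flange's). Camera axes: x right, y up, looking along -z (the intrinsics and any distortion apply to the point x, -y, -z); pixel columns grow to the right and rows downward; lengths in m; the calibration is good to about 2 mm. The wrist camera is an equidistant fisheye: a pixel r from the principal point sees the ray r / f radians off the axis. A picture is of the moment at which its call begins: read the wrist's pose just before it. There is no depth.
- robot.hand_in(): hands the job in, once; it reports no verdict.
The state is a dict: "time": time; "joint_positions": joint angles; "joint_vel": joint speeds; "joint_efforts": joint torques, N m; "tool_pos": TCP position; "orientation": TCP orientation; "force": force on the tool from outside, world axes, zero at the start; "ft_torque": the same for the moment, N m; "grip_width": finger opening in m.
Only numpy, scipy, OpenCV 4.12 (cv2) and the standard library are available. Lean on these libraries where they do the work, as an engineer would, in place of code of your own. Each camera call takes 0.05 s, during which the arm holds its last target.

## Task

On the polishing board, turn the latch knob clockwise past its detent until its bar has swung fully clear of the cover. Then take the loose metal trim strip by its upright rib and slide its plain edge squarely and centrally under the lip of the hinged cover until it meets the stop, without lifting the cover and without disturbing the tin, felt wheel or oil can. Finish still holding the strip in place, pressing it firmly down flat on the board: do not let go.

Things in the scene. Friction and masses are not known exactly. Their poses are not given: they have to be found in the camera images.
- board: Polishing board, a fixed flat plate 220 (its x) x 240 (its y) mm, lying on the table; origin at the centre of its underside; z up, x points from the open front half to the hinged cover on the back half. The flat deck on its top is 12 mm above its origin. The cover's mouth spans y -70..70 mm, with its lip's front edge at x = 0; the open deck lies at x -104..0. A solid stop under the cover at x = 34 mm halts an edge pushed in.
- deck: the grey top sheet of the board on which the strip is pressed, 212 x 236 x 4 mm, fixed to the board, same axes; origin at the board's centre, 8 mm over the board's origin (top face 12 mm over it)
- cover (a joint): Hinge angle (rad) of the sheet-metal cover lapped over the back of the board, 0 = lying down at rest, grows as its front lip lifts, up to 0.9. Hinge line along the board's y at x = 100 mm. At rest the underside is 6 mm above the deck; the front 10 mm is a lip turned up by 30 degrees, leaving about 11 mm at the mouth. It is held down only by its own weight (0.2 kg) and a weak spring: a force of about 1 N up at the lip lifts it.
- cover_lip (a point): middle of the front edge of the cover's turned-up lip, at board x about 0, y 0, and 25 mm over the board's origin; axes as the board's when the cover is down
- latch (a joint): Angle (rad) of the turn-latch, 0 = closed, its bar lying across the mouth just in front of the lip and blocking it; 1.4 = fully open, bar pointing to the board's -x (front) at the side, clear of the mouth. Grows clockwise seen from above. Detent: a sprung ball plunger must be pushed back by a lobe on the hub between about 0.4 and 1.0 rad, with its peak at 0.7 (up to about 0.1 N m); beyond it the latch turns lightly to its end stop at 1.43 and stays where it is left.
- latch_grip (a point): centre of the latch knob's upright grip bar, on the turning axis, at board (-12, 95) mm and 53 mm over the board's origin. Grip bar 14 mm thick, 42 mm long, 28 mm high (from 38 to 66 mm over the board's origin). This frame turns with the latch: y along the grip bar, x across it (grip across x), equal to the board's axes at joint 0. The bar that blocks the mouth points to this frame's -y, 80 mm from the axis, 12 mm wide, 16 to 24 mm over the board's origin.
- strip_grip (a point): centre of the trim strip's upright rib, half-way up, where to grip it. Rib 10 mm thick (x), 120 mm long (y), its top 40 mm over the strip's underside; this point is 22 mm over the strip's underside. Axes: x from the rib to the plain edge to be tucked in, y along the rib, z up. Starts flat on the table.
- strip_edge (a point): middle of the strip's plain edge, the one to be tucked in, 2 mm over the strip's underside and 68 mm along the strip's x from the rib's centre. Axes as the strip's. 
- strip: Loose aluminium trim strip (angle profile), 0.14 kg: flat flange 80 (x) x 120 (y) x 4 mm with one upright rib near its back edge; origin at the centre of its underside, rib centre at x = -28 mm, plain edge at x = +40 mm
- tin: open round tin, 65 mm across, 28 mm high, a bystander; origin at its underside
- wheel: felt wheel lying flat, 69 mm across, 18 mm high, a bystander; origin at its underside
- oiler: oil can, 56 mm across, 125 mm high with its spout, a bystander; origin at its underside

How it is judged:
On the way, in this order (a step that is already met when the one before it is completed fails the run):
1. the latch has clicked past its detent and stays open (over 1.2 rad) (value of joint latch above 1.2 rad), for 0.2 s.
2. the strip's plain edge is at least 22 mm behind the lip's front edge, near the middle of the mouth, low over the deck, with the cover down (x of strip_edge in the frame of board above 0.022 m and z of strip_edge in the frame of board between 0.008 and 0.019 m and y of strip_edge in the frame of board between -0.03 and 0.03 m and value of joint cover below 0.06 rad), for 0.2 s.
At the end, for the whole second after the job is handed in: latch over 1.2 rad; cover under 0.03 rad; strip edge over 26 mm behind the lip's front edge, within 12 mm of the mouth's middle, within 0.1 rad of square, 2.5 mm of flat, tilt under 0.035 rad; fingers on the strip with over 3 N, strip on the deck with over 5 N, to the end (value of joint latch above 1.2 rad and value of joint cover below 0.03 rad and x of strip_edge in the frame of board above 0.026 m and y of strip_edge in the frame of board between -0.012 and 0.012 m and z of strip_edge in the frame of board below 0.0165 m and angle between the x axis of strip and the x axis of board, either way round below 0.1 rad and angle between strip's own z axis and vertical below 0.035 rad and contact force between strip and deck above 5 N and contact force between the fingers and strip above 3 N); the arm keeps its last pose, push and grip.
It fails at once if the cover is lifted (over 0.1 rad, about 10 mm at the lip) (value of joint cover above 0.1 rad).
It fails at once if the open tin is moved by more than 30 mm (distance of tin from where it was at the start of the episode above 0.03 m).
It fails at once if the felt wheel is moved by more than 30 mm (distance of wheel from where it was at the start of the episode above 0.03 m).
It fails at once if the oil can is moved by more than 30 mm (distance of oiler from where it was at the start of the episode above 0.03 m).
It also fails if it takes over 53 s, if anything falls off the work surface, if the arm or the gripper's body presses on something with over 40 N, if the wrist force passes 120 N, or if a joint passes its speed limit or range.

## Working session

There is one attempt and no reset: what is moved stays moved. The work goes in short steps, Python scripts to look and compute and a tool call to move; the robot and the scene stay as the last step left them, time stands still between calls to the robot, and variables do not carry over. Pictures are saved under pics/ and viewed, and the job is handed in when it is done.

Besides the shell and the picture viewer there is one more tool, called as name([rows], argument=value, ...), one row to a line, values as JSON. servo_tool: Moves the arm, as the interface text tells. Its arguments: {"type":"object","properties":{"deltas":{"type":"array","items":{"type":"array","items":{"type":"array","items":{"type":"number"}}}},"force":{"type":"number"}},"required":["deltas"]}

```bash
ls; mkdir -p pics
python3 - <<'E'
from rig import robot, read_camera
import cv2
print(robot.read_state())
for n in ("scene","top","wrist"):
    c=read_camera(n); cv2.imwrite(f"pics/a_{n}.png",c["frame"][:,:,::-1])
    print(n,{k:v for k,v in c.items() if k!="frame"})
E
```

```text
pics
{'time': 0.0, 'joint_positions': array([ 1.46971705e+00,  4.07911817e-02,  8.37875354e-02, -4.65890342e-04,
       -1.61550008e+00, -3.33707705e-01]), 'joint_vel': array([-2.38870283e-04, -9.06654026e-04,  6.14678893e-04,  1.16529580e-03,
        5.79581876e-05, -8.02235621e-04]), 'joint_efforts': array([ 1.48002787e-04, -3.68198133e+01,  3.47422957e+01,  6.93241686e+00,
       -5.26118791e-03, -4.92818884e-06]), 'tool_pos': array([0.25251148, 0.54390602, 0.23027731]), 'orientation': array([[ 9.06968432e-01, -4.21198124e-01, -6.35338832e-04],
       [-4.21198587e-01, -9.06966936e-01, -1.65172571e-03],
       [ 1.19472456e-04,  1.76566689e-03, -9.99998434e-01]]), 'force': array([-0.38352715,  0.27319237, -0.64494455]), 'ft_torque': array([-0.01695166, -0.06781274,  0.01684291]), 'grip_width': 0.08550086465727866}
scene {'vertical_fov': 51.77420720778255, 'cx': 283.15738733556395, 'cy': 211.50898653882217, 'extrinsics': array([[ 0.90224248, -0.43120669, -0.00439313, -0.51165138],
       [ 0.25885856,  0.53342299,  0.80526527, -0.15058172],
       [-0.34489238, -0.72768174,  0.5928
[... 272 characters left out ...]
       [ 9.96218330e-01,  1.53629436e-02,  8.55161892e-02,
        -5.64810876e-01],
       [-8.55310361e-02,  3.10774992e-04,  9.96335458e-01,
        -8.93534532e-01],
       [ 0.00000000e+00,  0.00000000e+00,  0.00000000e+00,
         1.00000000e+00]])}
wrist {'vertical_fov': 65.70646984690485, 'cx': 278.9126323348081, 'cy': 215.29937705760454, 'mount': array([[ 3.86186258e-04,  9.51399382e-01,  3.07959522e-01,
         7.86315157e-02],
       [ 9.99999728e-01, -5.60774770e-04,  4.78422015e-04,
         4.99126991e-04],
       [ 6.27866340e-04,  3.07959254e-01, -9.51399340e-01,
        -1.43535963e-01],
       [ 0.00000000e+00,  0.00000000e+00,  0.00000000e+00,
         1.00000000e+00]])}
```

View pics/a_scene.png

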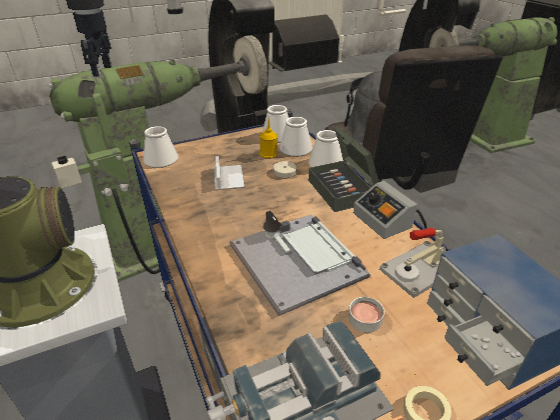

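View pics/a_top.png

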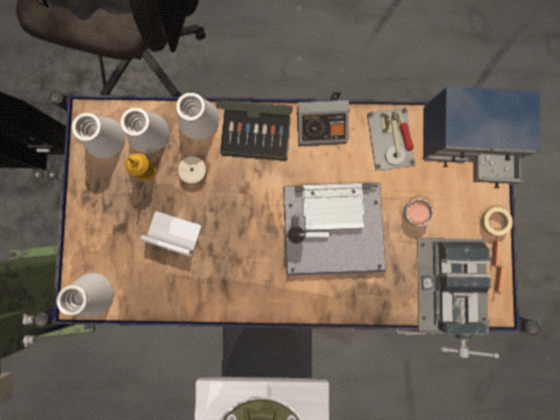

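View pics/a_wrist.png

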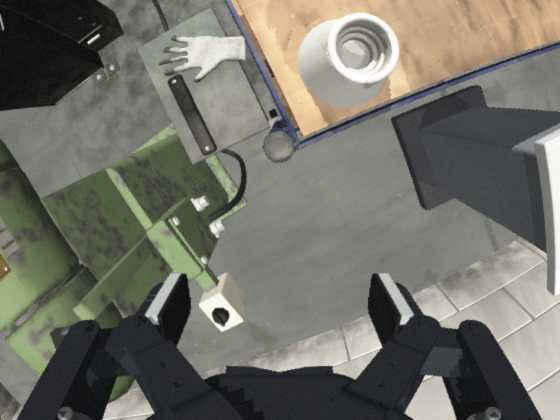

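The scene view shows the board at (300,258), the strip at (228,178), the wheel at (285,170) and the oiler at (268,145). In the top view the board is centred near (335,228), with the latch knob at (297,235) and the strip at (172,233).

```bash
cat > h.py <<'E'
import numpy as np, cv2
from rig import robot, read_camera
def f_of(c): return 210/np.tan(np.radians(c["vertical_fov"]/2))
def ray(c,px,st=None):
    u=np.array(px,float); f=f_of(c); dx=(u[0]-c["cx"])/f; dy=(u[1]-c["cy"])/f
    if "mount" in c:
        r=np.hypot(dx,dy); s=np.sin(r)/r if r>1e-9 else 1
        d=np.array([dx*s,-dy*s,-np.cos(r)]); M=c["mount"]
        R=np.array(st["orientation"]); p=np.array(st["tool_pos"])
        return R@M[:3,3]+p, R@(M[:3,:3]@d)
    E=c["extrinsics"]; R=E[:3,:3]; return -R.T@E[:3,3], R.T@np.array([dx,-dy,-1])
def onz(c,px,z,st=None):
    o,d=ray(c,px,st); return o+d*(z-o[2])/d[2]
def proj(c,P,st=None):
    P=np.array(P,float); f=f_of(c)
    if "mount" in c:
        R=np.array(st["orientation"]); q=R.T@(P-np.array(st["tool_pos"])); M=c["mount"]
        q=M[:3,:3].T@(q-M[:3,3]); v=np.array([q[0],-q[1],-q[2]])
        r=np.arctan2(np.hypot(v[0],v[1]),v[2]); h=np.hypot(v[0],v[1])+1e-12
        return np.array([c["cx"]+f*r*v[0]/h, c["cy"]+f*r*v[1]/h])
    E=c["extrinsics"]; q=E[:3,:3]@P+E[:3,3]
    return np.array([c["cx"]+f*q[0]/-q[2], c["cy"]-f*q[1]/-q[2]])
def crop(c,x0,y0,x1,y1,k,name):
    cv2.imwrite(name,cv2.resize(c["frame"][y0:y1,x0:x1,::-1],None,fx=k,fy=k,interpolation=cv2.INTER_CUBIC))
E
python3 - <<'E'
from h import *
c=read_camera("top"); crop(c,275,170,395,285,5,"pics/b1.png"); crop(c,110,140,220,260,5,"pics/b2.png")
E
```

```text
(no output)
```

View pics/b1.png

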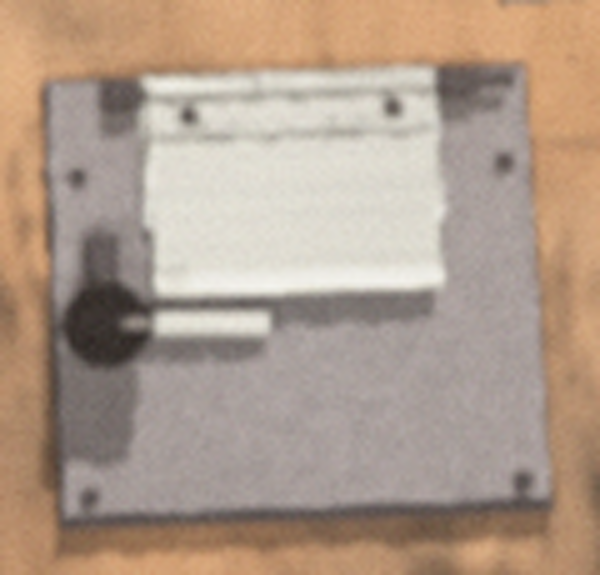

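View pics/b2.png

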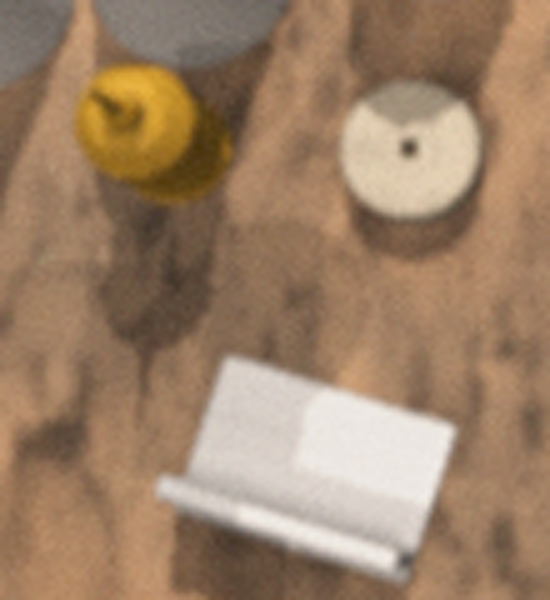

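Run:
```python
from h import *
c=read_camera("top")
P=np.array([onz(c,(275+u/5,170+v/5),0.012)[:2] for u,v in [(46,82),(526,67),(62,516),(550,500)]])
print(P); ctr=P.mean(0); print("ctr",ctr)
# ideal corners board coords TL=(110,120) TR=(110,-120) BL=(-110,120) BR=(-110,-120)
I=np.array([(110,120),(110,-120),(-110,120),(-110,-120)])/1000
A=(P-ctr); th=np.arctan2((I[:,0]*A[:,1]-I[:,1]*A[:,0]).sum(),(I*A).sum()); print("yaw",th)
R=np.array([[np.cos(th),-np.sin(th)],[np.sin(th),np.cos(th)]]); print((A-I@R.T)*1000)
lg=ctr+R@[-.012,.095]; print("latch",lg, "from knob top", onz(c,(275+105/5,170+325/5),.066), "lip",ctr, onz(c,(275+298/5,170+293/5),.025))
# strip
S=[onz(c,(110+u/5,140+v/5),z) for u,v,z in [(228,355,.004),(456,428,.004),(158,488,.04),(408,575,.04)]]
S=np.array(S)[:,:2]; print(S)
n=S[0]-S[1]; print("strip y dir ang",np.arctan2(*n[::-1]),np.linalg.norm(n), np.linalg.norm(S[2]-S[3]), np.arctan2(*(S[2]-S[3])[::-1]))
print("rib mid",(S[2]+S[3])/2,"edge mid",(S[0]+S[1])/2, np.linalg.norm((S[2]+S[3])/2-(S[0]+S[1])/2))
```

```text
[[ 0.62022463 -0.04599473]
 [ 0.63136888 -0.28283355]
 [ 0.40868196 -0.05654407]
 [ 0.41992038 -0.29268391]]
ctr [ 0.52004896 -0.16951406]
yaw 0.04769403904478135
[[-3.97813042 -1.58856404]
 [-4.27611118  1.2997012 ]
 [ 4.22902382 -1.64919183]
 [ 4.02521777  1.93805466]]
latch [ 0.50353339 -0.0751942 ] from knob top [ 0.5002987  -0.07335063  0.066     ] lip [ 0.52004896 -0.16951406] [ 0.51773335 -0.16843248  0.025     ]
[[0.55512351 0.27083851]
 [0.52079005 0.15702449]
 [0.48899352 0.28983695]
 [0.44998878 0.170392  ]]
strip y dir ang 1.2778146625248377 0.11887984563298 0.12565216152117129 1.2551632098881262
rib mid [0.46949115 0.23011448] edge mid [0.53795678 0.2139315 ] 0.07035219353811571
```

```bash
cat >> h.py <<'E'
from scipy.spatial.transform import Rotation as Ro
def Rt(yy):  # tool down, tool y at world yaw yy
    y=np.array([np.cos(yy),np.sin(yy),0]); z=np.array([0,0,-1.]); return np.column_stack([np.cross(y,z),y,z])
def plan(p,yy,n=5,step=.0415,ang=.12,calls=1):
    st=robot.read_state(); R=np.array(st["orientation"]); q=np.array(st["tool_pos"]); p=np.array(p,float)
    T=Rt(yy)
    for k in range(n*calls):
        w=Ro.from_matrix(R.T@T).as_rotvec(); d=p-q
        if np.linalg.norm(w)>ang: w*=ang/np.linalg.norm(w)
        L=np.linalg.norm(d)
        if L>step: d=d*step/L
        print("[%s]"%",".join("%g"%x for x in [*np.round(w,3),*np.round(R.T@d,4)]),"left %.3f"%L)
        q=q+d; R=R@Ro.from_rotvec(w).as_matrix()
def where():
    st=robot.read_state(); R=np.array(st["orientation"])
    print("t %.2f"%st["time"],"pos",np.round(st["tool_pos"],4),"yaw_y %.4f"%np.arctan2(R[1,1],R[0,1]),"tilt",np.round(R[:2,2],4),"F",np.round(st["force"],2),"M",np.round(st["ft_torque"],2),"w %.4f"%st["grip_width"],"j",np.round(st["joint_positions"],2))
E
python3 - <<'E'
from h import *
plan([.495,-.075,.2],-3.094,calls=3)
E
```

```text
[0,-0,0.12,0.03,0.0286,0.0019] left 0.666
[0,-0,0.12,0.0332,0.0248,0.0019] left 0.624
[0,-0,0.12,0.0359,0.0207,0.0019] left 0.583
[0,-0,0.12,0.0381,0.0163,0.0019] left 0.541
[0,-0,0.12,0.0398,0.0116,0.0019] left 0.500
[0,-0,0.12,0.0409,0.0067,0.0019] left 0.458
[0,-0,0.12,0.0414,0.0018,0.0019] left 0.417
[0,-0,0.12,0.0413,-0.0032,0.0019] left 0.375
[0,-0,0.12,0.0407,-0.0081,0.0019] left 0.334
[0,-0,0.008,0.0394,-0.0129,0.0019] left 0.292
[-0,-0,-0,0.0393,-0.0133,0.0019] left 0.251
[0,0,0,0.0393,-0.0133,0.0019] left 0.209
[0,0,0,0.0393,-0.0133,0.0019] left 0.168
[0,0,0,0.0393,-0.0133,0.0019] left 0.126
[0,0,0,0.0393,-0.0133,0.0019] left 0.085
```

servo_tool([
  [[0,0,0.12,0.03,0.0286,0.0019,100],[0,0,0.12,0.0332,0.0248,0.0019,100],[0,0,0.12,0.0359,0.0207,0.0019,100],[0,0,0.12,0.0381,0.0163,0.0019,100],[0,0,0.12,0.0398,0.0116,0.0019,100]],
])

```text
time: 0.67
tool_pos: [0.3252, 0.3509, 0.2155]
orientation: [[0.498, -0.867, -0.003], [-0.867, -0.498, -0.01], [0.007, 0.008, -1.0]]
force: [1.9, 0.6, 0.8]
grip_width: 0.0854
```

Run:
```python
from h import *
where();plan([.495,-.075,.2],-3.094,calls=3)
```

```text
t 0.67 pos [0.3252 0.3509 0.2155] yaw_y -2.6203 tilt [-0.0032 -0.0101] F [1.91 0.65 0.83] M [ 0.04 -0.19 -0.05] w 0.0854 j [ 1.25 -0.28 -0.24  0.   -1.63 -0.73]
[0.002,-0.002,0.12,0.041,0.0059,0.0017] left 0.459
[0.002,-0.002,0.12,0.0415,0.0009,0.0016] left 0.417
[0.002,-0.002,0.12,0.0413,-0.0041,0.0016] left 0.376
[0.001,-0.002,0.114,0.0405,-0.009,0.0015] left 0.334
[-0,0,0,0.0392,-0.0135,0.0014] left 0.293
[0,0,0,0.0392,-0.0135,0.0014] left 0.251
[0,0,0,0.0392,-0.0135,0.0014] left 0.210
[0,0,0,0.0392,-0.0135,0.0014] left 0.168
[0,0,0,0.0392,-0.0135,0.0014] left 0.127
[0,0,0,0.0392,-0.0135,0.0014] left 0.085
[0,0,0,0.0392,-0.0135,0.0014] left 0.044
[0,0,0,0.0022,-0.0007,0.0001] left 0.002
[0,0,0,0,0,0] left 0.000
[0,0,0,0,0,0] left 0.000
[0,0,0,0,0,0] left 0.000
```

servo_tool([
  [[0.002,-0.002,0.12,0.041,0.0059,0.0017,100],[0.002,-0.002,0.12,0.0415,0.0009,0.0016,100],[0.002,-0.002,0.12,0.0413,-0.0041,0.0016,100],[0.001,-0.002,0.114,0.0405,-0.009,0.0015,100],[0,0,0,0.0392,-0.0135,0.0014,100]],
])

```text
time: 1.08
tool_pos: [0.3977, 0.1558, 0.2088]
orientation: [[0.021, -1.0, 0.003], [-1.0, -0.021, 0.003], [-0.003, -0.003, -1.0]]
force: [1.8, 0.4, 0.6]
grip_width: 0.0854
```

Run:
```python
from h import *
where();plan([.495,-.075,.2],-3.094,calls=2)
```

```text
t 1.08 pos [0.3977 0.1558 0.2088] yaw_y -3.1202 tilt [0.0034 0.0028] F [1.76 0.43 0.6 ] M [ 0.07 -0.24 -0.  ] w 0.0854 j [ 0.85 -0.45 -0.37  0.   -1.64 -0.83]
[-0.003,0.003,-0.026,0.0386,-0.0153,0.0014] left 0.251
[-0,-0,0,0.0389,-0.0143,0.0015] left 0.209
[0,0,0,0.0389,-0.0143,0.0015] left 0.168
[0,0,0,0.0389,-0.0143,0.0015] left 0.126
[0,0,0,0.0389,-0.0143,0.0015] left 0.085
[0,0,0,0.0389,-0.0143,0.0015] left 0.043
[0,0,0,0.0015,-0.0005,0.0001] left 0.002
[0,0,0,0,0,0] left 0.000
[0,0,0,0,0,0] left 0.000
[0,0,0,0,0,0] left 0.000
```

servo_tool([
  [[-0.003,0.003,-0.02,0.0386,-0.0153,0.0014,100],[0,0,0,0.0389,-0.0143,0.0015,100],[0,0,0,0.0389,-0.0143,0.0015,100],[0,0,0,0.0389,-0.0143,0.0015,100],[0,0,0,0.0389,-0.0143,0.0015,100]],
])

```text
time: 1.5
tool_pos: [0.4753, -0.0379, 0.2032]
orientation: [[0.044, -0.999, 0.006], [-0.999, -0.044, 0.004], [-0.004, -0.007, -1.0]]
force: [1.7, 1.3, 0.4]
grip_width: 0.0853
```

servo_tool([
  [[0,0,0,0.037,-0.0135,0.0015,100],[0,0,0,0,0,0,100],[0,0,0,0,0,0,100]],
])

```text
time: 1.75
tool_pos: [0.4911, -0.0841, 0.2002]
orientation: [[0.033, -0.999, 0.004], [-0.999, -0.033, 0.002], [-0.002, -0.004, -1.0]]
force: [-0.9, -0.5, 0.0]
grip_width: 0.0852
```

Run:
```python
from h import *
where(); st=robot.read_state(); c=read_camera("wrist"); cv2.imwrite("pics/c1.png",c["frame"][:,:,::-1])
print(proj(c,[.5035,-.075,.066],st))
```

```text
t 1.75 pos [ 0.4911 -0.0841  0.2002] yaw_y -3.1089 tilt [0.0041 0.0025] F [-0.86 -0.51  0.03] M [ 0.02 -0.01 -0.03] w 0.0852 j [ 0.23 -0.24 -0.23 -0.   -1.58 -0.2 ]
[264.8964221  212.66773094]
```

View pics/c1.png

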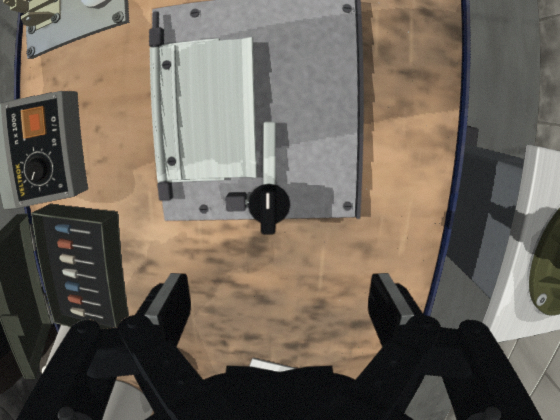

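Run:
```python
from h import *
st=robot.read_state(); c=read_camera("wrist"); crop(c,140,0,370,250,3,"pics/c2.png")
d=c["frame"].astype(int).sum(2)
```

```text
(no output)
```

View pics/c2.png

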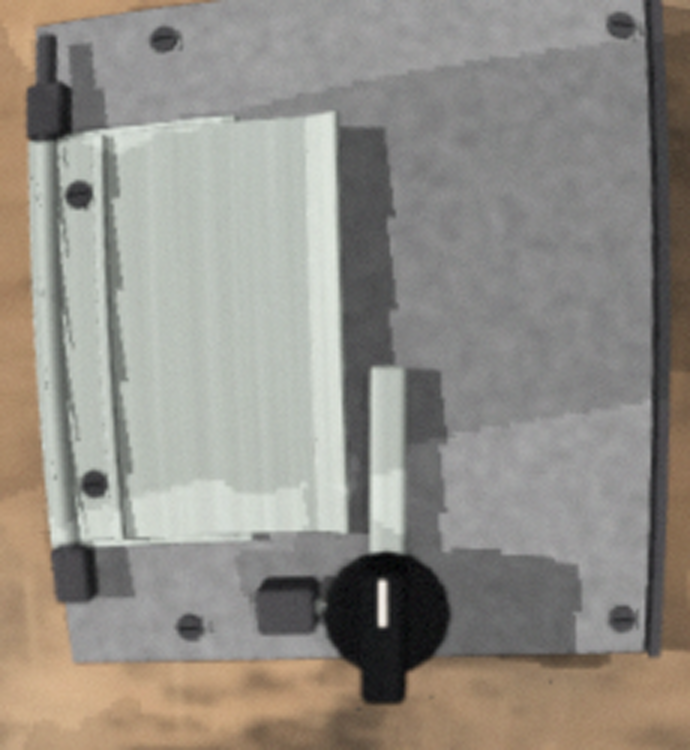

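Run:
```python
from h import *
st=robot.read_state(); c=read_camera("wrist")
g=lambda u,v,z: onz(c,(140+u/3,v/3),z,st)[:2]
a,b=g(335,113,.025),g(347,532,.025); print("lip",a,b,(a+b)/2,"yaw",np.arctan2(*(a-b)[::-1])+np.pi/2, np.linalg.norm(a-b))
print("mark",g(382,578,.066),g(382,627,.066), "mark mid",g(382,602,.066))
print("grip top end +y", g(383,690,.066),"bar tip",g(389,368,.024))
print("front edge",g(644,20,.012),g(650,655,.012), "backleft",g(75,660,.012))
s=[g(*p,.013) for p in [(163,39),(620,25),(190,627),(622,619)]]; print("screws",s,np.mean(s,0))
print("cover screws",g(78,194,.02),g(94,484,.02))
```

```text
lip [ 0.52294364 -0.23605809] [ 0.51500348 -0.09685974] [ 0.51897356 -0.16645891] yaw 0.05698031356565303 0.13942463109464118
mark [ 0.50160413 -0.09179929] [ 0.50121325 -0.07676991] mark mid [ 0.50141188 -0.08449052]
grip top end +y [ 0.50041423 -0.05675382] bar tip [ 0.50272269 -0.15168805]
front edge [ 0.42102157 -0.28052019] [ 0.40497975 -0.05329531] backleft [ 0.6182676  -0.04323555]
screws [array([ 0.58454864, -0.26820167]), array([ 0.4295681 , -0.27713898]), array([ 0.57235303, -0.0580405 ]), array([ 0.41713018, -0.06681443])] [ 0.50089999 -0.16754889]
cover screws [ 0.61015926 -0.21203963] [ 0.60423896 -0.11102941]
```

Run:
```python
from h import *
plan([.502,-.073,.1],-3.086,calls=1)
```

```text
[-0.005,0.003,-0.018,-0.0032,-0.0044,0.0411] left 0.102
[-0,0,-0,-0.0033,-0.0047,0.0411] left 0.060
[0,0,-0,-0.0015,-0.0021,0.0184] left 0.019
[0,0,-0,0,0,0] left 0.000
[0,0,-0,0,0,0] left 0.000
```

servo_tool([
  [[-0.005,0.003,-0.018,-0.0032,-0.0044,0.0411,60],[0,0,0,-0.0033,-0.0047,0.0411,60],[0,0,0,-0.0015,-0.0021,0.0184,60],[0,0,0,0,0,0,60],[0,0,0,0,0,0,60]],
])

```text
time: 2.32
tool_pos: [0.5038, -0.066, 0.1012]
orientation: [[0.067, -0.998, 0.01], [-0.998, -0.067, 0.001], [-0.001, -0.01, -1.0]]
force: [0.5, -0.1, 1.0]
grip_width: 0.0512
```

Run:
```python
from h import *
where(); plan([.502,-.073,.043],-3.086,calls=1,step=.02)
st=robot.read_state(); c=read_camera("wrist"); cv2.imwrite("pics/c3.png",c["frame"][:,:,::-1])
```

```text
t 2.32 pos [ 0.5038 -0.066   0.1012] yaw_y -3.0742 tilt [0.0095 0.0012] F [ 0.51 -0.06  0.97] M [ 0.02 -0.03  0.02] w 0.0512 j [ 0.27 -0.19 -0.37  0.   -1.38 -0.2 ]
[-0.01,0.001,0.012,0.0024,0.001,0.0198] left 0.059
[0,0,0,0.0024,0.0008,0.0198] left 0.039
[-0,-0,-0,0.0022,0.0007,0.0185] left 0.019
[-0,0,-0,0,0,0] left 0.000
[-0,0,-0,0,0,0] left 0.000
```

View pics/c3.png

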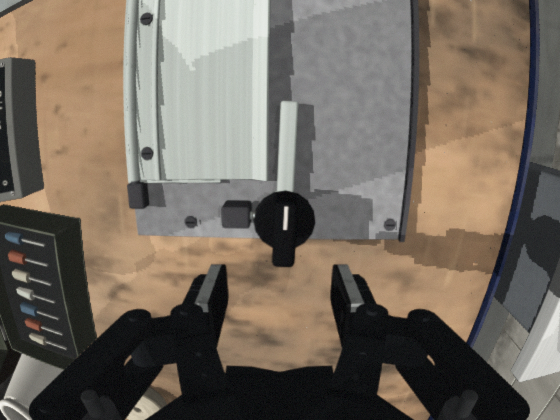

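Run:
```python
from h import *
st=robot.read_state(); c=read_camera("wrist")
print(onz(c,(285,206),.066,st),onz(c,(285,230),.066,st),onz(c,(283,264),.05,st),onz(c,(288,101),.024,st))
a,b=onz(c,(270,0),.025,st),onz(c,(267,181),.025,st); print(a,b,np.arctan2(*(a-b)[1::-1])+np.pi/2)
```

```text
[ 0.50217362 -0.09283471  0.066     ] [ 0.50109506 -0.07818892  0.066     ] [ 0.50004771 -0.04788025  0.05      ] [ 0.50413337 -0.15361741  0.024     ]
[ 0.5209374 -0.2241836  0.025    ] [ 0.51466226 -0.09793807  0.025     ] 0.049664897307523104
```

servo_tool([
  [[-0.01,0.001,0.012,0.0024,0.001,0.0198,60],[0,0,0,0.0024,0.0008,0.0198,60],[0,0,0,0.0022,0.0007,0.0185,60],[0,0,0,0,0,0,60],[0,0,0,0,0,0,60]],
])

```text
time: 2.83
tool_pos: [0.5092, -0.0715, 0.0551]
orientation: [[0.058, -0.998, 0.02], [-0.998, -0.058, 0.001], [-0.0, -0.02, -1.0]]
force: [0.4, 0.7, 0.1]
grip_width: 0.0513
```

Run:
```python
from h import *
where(); plan([.502,-.073,.043],-3.086,calls=1,n=3,step=.02)
```

```text
t 2.83 pos [ 0.5092 -0.0715  0.0551] yaw_y -3.0835 tilt [0.0204 0.0013] F [0.36 0.74 0.12] M [-0.04 -0.02  0.02] w 0.0513 j [ 0.26 -0.16 -0.43  0.   -1.28 -0.2 ]
[-0.02,0,0.003,0.0011,0.0075,0.012] left 0.014
[0,-0,-0,0,0,0] left 0.000
[0,-0,-0,0,0,0] left 0.000
```

servo_tool([
  [[-0.02,0,0.003,0.0011,0.0075,0.009,60],[0,0,0,0,0,0,60],[0,0,0,0,0,0,60]],
])

```text
time: 3.08
tool_pos: [0.5038, -0.0726, 0.0506]
orientation: [[0.056, -0.998, 0.005], [-0.998, -0.056, 0.0], [-0.0, -0.005, -1.0]]
force: [-0.1, -0.0, 0.5]
grip_width: 0.0511
```

Run:
```python
from h import *
where(); plan([.502,-.073,.043],-3.086,calls=1,n=2,step=.02)
```

```text
t 3.08 pos [ 0.5038 -0.0726  0.0506] yaw_y -3.0859 tilt [0.0055 0.0005] F [-0.07 -0.01  0.47] M [ 0.02  0.04 -0.03] w 0.0511 j [ 0.25 -0.16 -0.44  0.   -1.29 -0.2 ]
[-0.005,0,0,0.0003,0.0019,0.0076] left 0.008
[0,-0,0,0,0,0] left 0.000
```

servo_tool([
  [[-0.005,0,0,0.0003,0.0019,0.0076,60],[0,0,0,0,0,0.001,60],[0,0,0,0,0,0,30],[0,0,0,0,0,0,0],[0,0,0,0,0,0,0]],
], force=60)

```text
time: 3.5
tool_pos: [0.5027, -0.073, 0.0433]
orientation: [[0.056, -0.998, 0.002], [-0.998, -0.056, 0.0], [-0.0, -0.002, -1.0]]
force: [-10.2, -0.9, 5.8]
grip_width: 0.0155
```

servo_tool([
  [[0,0,0,0,0,0,0],[0,0,0,0,0,0,0],[0,0,0,0,0,0,0]],
])

```text
time: 3.75
tool_pos: [0.5018, -0.0731, 0.0435]
orientation: [[0.056, -0.998, 0.0], [-0.998, -0.056, -0.0], [0.0, -0.0, -1.0]]
force: [-0.6, -0.8, -0.0]
grip_width: 0.013
```

Run:
```python
from h import *
where()
st=robot.read_state(); c=read_camera("wrist"); crop(c,100,0,460,300,2,"pics/c4.png")
```

```text
t 3.75 pos [ 0.5018 -0.0731  0.0435] yaw_y -3.0859 tilt [ 0.0004 -0.0001] F [-0.65 -0.8  -0.03] M [-0.03  0.08 -0.01] w 0.0130 j [ 0.25 -0.15 -0.44  0.   -1.28 -0.2 ]
```

View pics/c4.png

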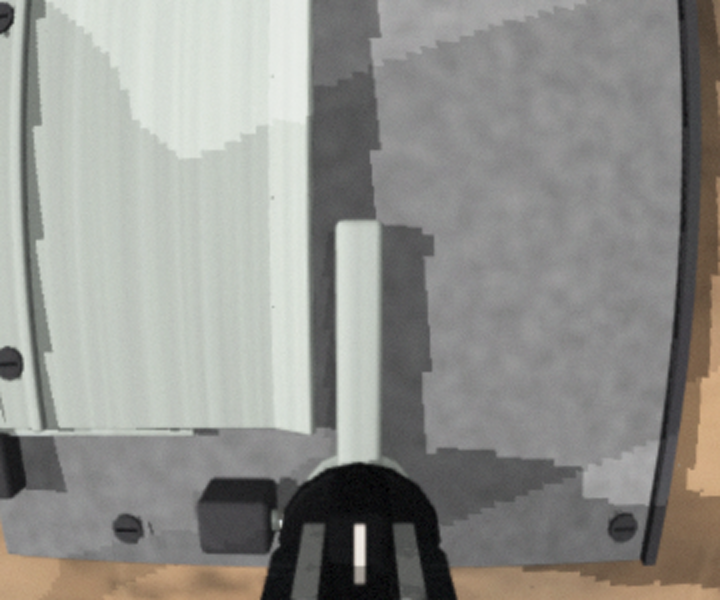

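The fingers now hold the grip bar centrally (white mark at (360,552)). Next is the turn.

servo_tool([
  [[0,0,0.11,0,0,0,0],[0,0,0.11,0,0,0,0],[0,0,0.11,0,0,0,0],[0,0,0.11,0,0,0,0],[0,0,0.11,0,0,0,0]],
])

```text
time: 4.22
tool_pos: [0.5023, -0.0733, 0.0435]
orientation: [[-0.492, -0.87, 0.001], [-0.87, 0.492, -0.001], [-0.0, -0.002, -1.0]]
force: [-0.8, -0.8, -0.4]
grip_width: 0.0127
```

Run:
```python
from h import *
where(); plan([.5018,-.0731,.0435],-3.086-1.43,ang=.11,calls=2)
```

```text
t 4.22 pos [ 0.5023 -0.0733  0.0435] yaw_y 2.6269 tilt [ 0.0015 -0.0005] F [-0.77 -0.85 -0.44] M [-0.55  0.11  0.11] w 0.0127 j [ 0.25 -0.15 -0.44  0.   -1.28 -0.77]
[-0,0,0.11,0.0001,0.0005,0] left 0.001
[-0,0,0.11,0,0,0] left 0.000
[-0,0,0.11,0,0,0] left 0.000
[-0,0,0.11,0,0,0] left 0.000
[-0,0,0.11,0,0,0] left 0.000
[-0,0,0.11,0,0,0] left 0.000
[-0,0,0.11,0,0,0] left 0.000
[-0,0,0.09,0,0,0] left 0.000
[-0,-0,-0,0,0,0] left 0.000
[0,0,-0,0,0,0] left 0.000
```

servo_tool([
  [[0,0,0.11,0.0001,0.0005,0,0],[0,0,0.11,0,0,0,0],[0,0,0.11,0,0,0,0],[0,0,0.11,0,0,0,0],[0,0,0.11,0,0,0,0]],
])

```text
time: 4.63
tool_pos: [0.5028, -0.0738, 0.0435]
orientation: [[-0.888, -0.46, 0.003], [-0.46, 0.888, -0.002], [-0.002, -0.003, -1.0]]
force: [-0.5, -1.0, 1.1]
grip_width: 0.013
```

Run:
```python
from h import *
where(); plan([.5018,-.0731,.0435],-3.086-1.43,ang=.11,calls=1)
st=robot.read_state(); c=read_camera("wrist"); crop(c,100,0,460,300,2,"pics/c5.png")
```

```text
t 4.63 pos [ 0.5028 -0.0738  0.0435] yaw_y 2.0486 tilt [ 0.0033 -0.0021] F [-0.46 -1.02  1.12] M [-0.16  0.2   0.01] w 0.0130 j [ 0.25 -0.15 -0.45  0.   -1.27 -1.35]
[-0.001,0.001,0.11,0.0005,0.001,0] left 0.001
[-0.001,0.001,0.11,0,0,0] left 0.000
[-0.001,0.001,0.061,0,0,0] left 0.000
[0,0,0,0,0,0] left 0.000
[-0,0,0,0,0,0] left 0.000
```

View pics/c5.png

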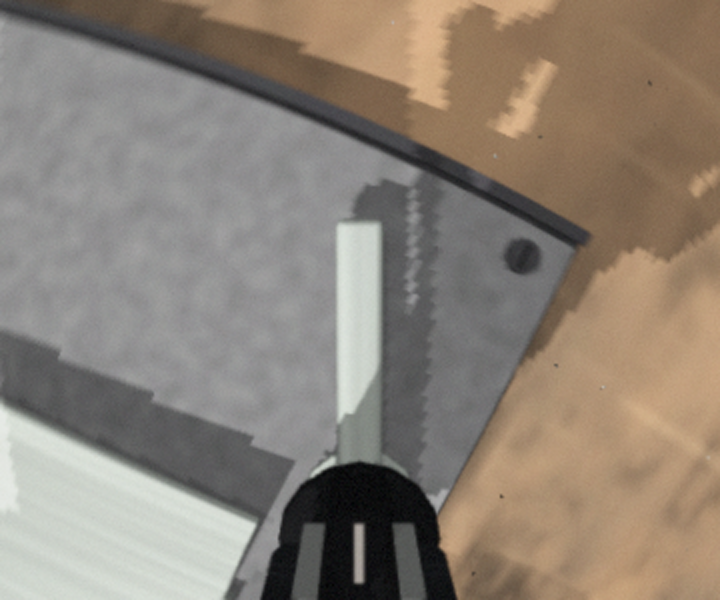

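servo_tool([
  [[0,0,0.11,0.0005,0.001,0,0],[0,0,0.11,0,0,0,0],[0,0,0.061,0,0,0,0],[0,0,0,0,0,0,0],[0,0,0,0,0,0,0]],
])

```text
time: 5.1
tool_pos: [0.5028, -0.0741, 0.0435]
orientation: [[-0.982, -0.19, 0.005], [-0.19, 0.982, -0.004], [-0.004, -0.005, -1.0]]
force: [0.0, -0.5, 0.1]
grip_width: 0.0127
```

Run:
```python
from h import *
where()
```

```text
t 5.10 pos [ 0.5028 -0.0741  0.0435] yaw_y 1.7619 tilt [ 0.0051 -0.0041] F [ 0.01 -0.45  0.15] M [-0.07  0.32  0.13] w 0.0127 j [ 0.25 -0.15 -0.45  0.01 -1.27 -1.64]
```

servo_tool([
  [[0,0,0,0,0,0,50],[0,0,0,0,0,0,50],[0,0,0,0,0,0,50],[0,0,0,0,0,-0.04,60],[0,0,0,0,0,-0.04,60]],
])

```text
time: 5.52
tool_pos: [0.4978, -0.0738, 0.1158]
orientation: [[-0.98, -0.198, -0.01], [-0.198, 0.98, -0.004], [0.011, -0.002, -1.0]]
force: [1.9, -0.3, 1.6]
grip_width: 0.0512
```

Run:
```python
from h import *
where(); plan([.46,.21,.2],-3.44,calls=3)
c=read_camera("scene"); crop(c,200,180,400,330,4,"pics/d1.png")
```

```text
t 5.52 pos [ 0.4978 -0.0738  0.1158] yaw_y 1.7703 tilt [-0.0104 -0.0044] F [ 1.93 -0.26  1.56] M [-0.   -0.21  0.  ] w 0.0512 j [ 0.26 -0.2  -0.35  0.   -1.43 -1.63]
[0,-0.001,-0.12,-0.0025,0.0397,-0.0118] left 0.298
[0,-0.001,-0.12,-0.0073,0.0391,-0.0118] left 0.257
[0,-0.001,-0.12,-0.0119,0.0379,-0.0118] left 0.215
[0,-0.001,-0.12,-0.0164,0.0362,-0.0118] left 0.174
[0,-0.001,-0.12,-0.0206,0.034,-0.0118] left 0.132
[0,-0.001,-0.12,-0.0246,0.0313,-0.0118] left 0.091
[0,-0.001,-0.12,-0.0282,0.0281,-0.0118] left 0.049
[0,-0.001,-0.12,-0.006,0.0047,-0.0022] left 0.008
[0,-0.001,-0.113,0,0,0] left 0.000
[0,0,0,0,0,0] left 0.000
[0,-0,-0,0,0,0] left 0.000
[0,-0,-0,0,0,0] left 0.000
[0,0,-0,0,0,0] left 0.000
[0,0,-0,0,0,0] left 0.000
[0,0,-0,0,0,0] left 0.000
```

View pics/d1.png

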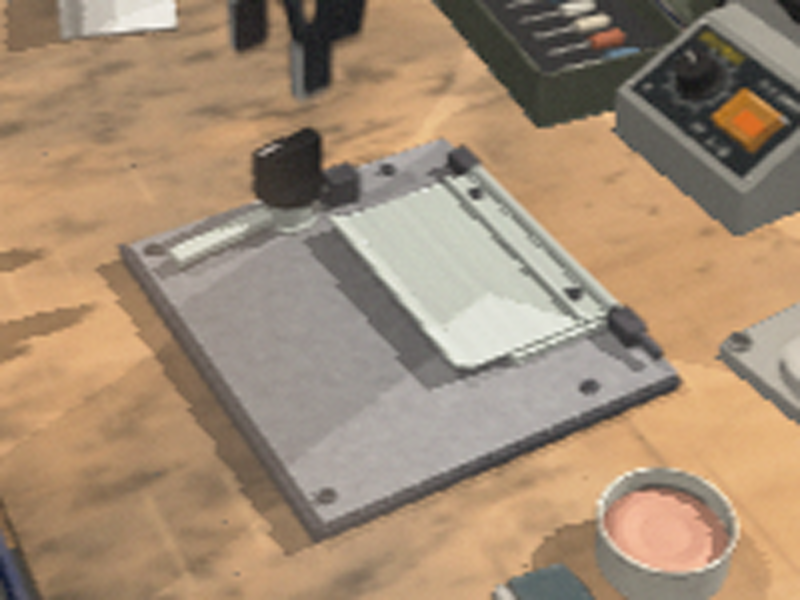

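The latch bar now points to the board's front, at (215,240) in the crop, clear of the mouth. Next I go to the strip.

servo_tool([
  [[0,-0.001,-0.12,-0.0025,0.0397,-0.0118,100],[0,-0.001,-0.12,-0.0073,0.0391,-0.0118,100],[0,-0.001,-0.12,-0.0119,0.0379,-0.0118,100],[0,-0.001,-0.12,-0.0164,0.0362,-0.0118,100],[0,-0.001,-0.12,-0.0206,0.034,-0.0118,100]],
])

```text
time: 5.98
tool_pos: [0.4744, 0.1194, 0.1864]
orientation: [[-0.687, -0.726, 0.012], [-0.726, 0.687, -0.0], [-0.008, -0.009, -1.0]]
force: [1.6, 0.5, -0.3]
grip_width: 0.0854
```

servo_tool([
  [[0,-0.001,-0.12,-0.0246,0.0313,-0.0118,100],[0,-0.001,-0.12,-0.0282,0.0281,-0.0118,100],[0,-0.001,-0.12,-0.006,0.0047,-0.0022,100],[0,0,-0.1,0,0,0,100],[0,0,0,0,0,0,100]],
])

```text
time: 6.4
tool_pos: [0.4596, 0.2146, 0.2158]
orientation: [[-0.258, -0.966, 0.021], [-0.966, 0.258, 0.009], [-0.014, -0.018, -1.0]]
force: [0.3, -0.8, 0.0]
grip_width: 0.0851
```

Run:
```python
from h import *
where()
st=robot.read_state(); c=read_camera("wrist"); cv2.imwrite("pics/e1.png",c["frame"][:,:,::-1])
plan([.46,.21,.2],-3.44,n=3)
```

```text
t 6.40 pos [0.4596 0.2146 0.2158] yaw_y 2.8801 tilt [0.0206 0.0093] F [ 0.33 -0.75  0.05] M [-0.04  0.04 -0.02] w 0.0851 j [ 0.84 -0.23 -0.2   0.01 -1.58 -1.1 ]
[-0.017,0.015,0.031,0.0042,-0.0011,0.0156] left 0.016
[-0,0,-0,0,0,0] left 0.000
[0,-0,-0,0,0,0] left 0.000
```

View pics/e1.png

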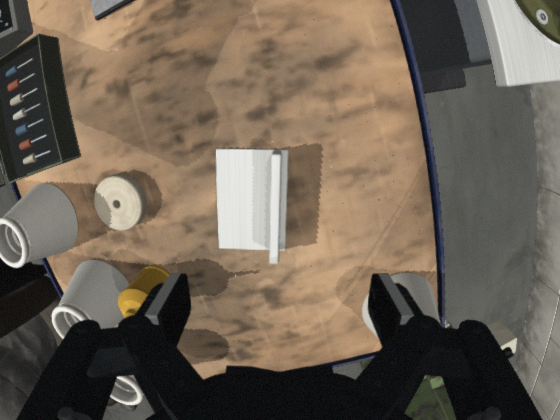

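Run:
```python
from h import *
st=robot.read_state(); c=read_camera("wrist"); crop(c,190,130,330,280,5,"pics/e2.png")
t=read_camera("top"); print("wheel",onz(t,(192,170),.018),"oiler",onz(t,(139,167),0.05))
```

```text
wheel [0.65649717 0.18127607 0.018     ] oiler [0.65584335 0.30009381 0.05      ]
```

View pics/e2.png

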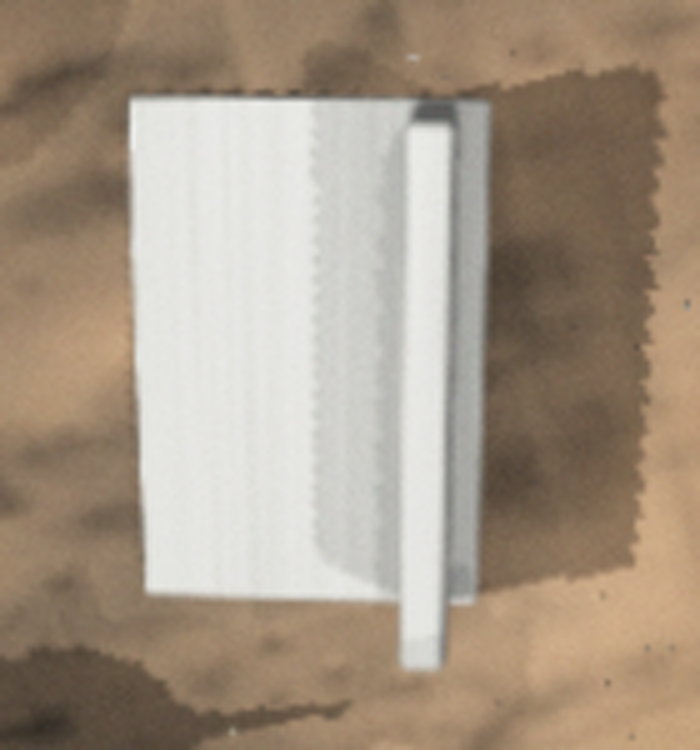

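Run:
```python
from h import *
st=robot.read_state(); c=read_camera("wrist")
g=lambda u,v,z: onz(c,(190+u/5,130+v/5),z,st)[:2]
an=lambda a,b: np.arctan2(*(b-a)[::-1])
a,b=g(431,124,.04),g(422,640,.04); print("rib",a,b,(a+b)/2,np.linalg.norm(a-b),an(a,b)-np.pi/2)
e,f=g(131,100,.004),g(147,594,.004); print("edge",e,f,(e+f)/2,np.linalg.norm(e-f),an(e,f)-np.pi/2)
k,l=g(490,102,.004),g(476,602,.004); print("back",k,l,an(k,l)-np.pi/2)
C=(e+f+k+l)/4; print("centre",C, an(k+l,e+f), np.linalg.norm(k+l-e-f)/2)
y=np.mean([an(a,b),an(e,f),an(k,l)])-np.pi/2; print(y,"rib from centre",C-.028*np.array([np.cos(y),np.sin(y)]))
```

```text
rib [0.45516792 0.17683388] [0.48721017 0.28387062] [0.47118905 0.23035225] 0.11172989444485389 -0.29086720156910206
edge [0.5197476  0.15788303] [0.55434288 0.27195056] [0.53704524 0.2149168 ] 0.11919829599197808 -0.29447038437595374
back [0.44367893 0.18020737] [0.47780445 0.29425402] -0.29074494876238166
centre [0.49889346 0.22607375] -0.2845029309073354 0.07949932033326723
-0.29202751156914597 rib from centre [0.47207892 0.23413479]
```

Run:
```python
from h import *
plan([.472,.234,.075],-3.4326,step=.036)
```

```text
[-0.017,0.013,0.02,-0.0055,-0.0009,0.0356] left 0.142
[0,-0,-0,-0.006,-0.0014,0.0355] left 0.106
[0,0,-0,-0.006,-0.0014,0.0355] left 0.070
[0,0,-0,-0.0057,-0.0013,0.0339] left 0.034
[0,0,-0,0,0,0] left 0.000
```

servo_tool([
  [[-0.017,0.013,0.02,-0.0055,-0.0009,0.0356,60],[0,0,0,-0.006,-0.0014,0.0355,60],[0,0,0,-0.006,-0.0014,0.0355,60],[0,0,0,-0.0057,-0.0013,0.0339,60],[0,0,0,0,0,0,60]],
])

```text
time: 7.02
tool_pos: [0.4755, 0.2315, 0.0732]
orientation: [[-0.305, -0.952, 0.006], [-0.952, 0.305, 0.006], [-0.007, -0.004, -1.0]]
force: [-0.9, 0.1, -1.9]
grip_width: 0.0511
```

Run:
```python
from h import *
where()
st=robot.read_state(); c=read_camera("wrist"); cv2.imwrite("pics/e3.png",c["frame"][:,:,::-1])
plan([.472,.234,.05],-3.4326,n=2,step=.036)
```

```text
t 7.02 pos [0.4755 0.2315 0.0732] yaw_y 2.8320 tilt [0.0055 0.0056] F [-0.88  0.05 -1.92] M [-0.12  0.19  0.03] w 0.0511 j [ 0.83 -0.12 -0.36  0.   -1.32 -1.14]
[-0.007,0.009,-0.018,-0.0005,0.0054,0.027] left 0.028
[0,-0,-0,0,0,0] left 0.000
```

View pics/e3.png

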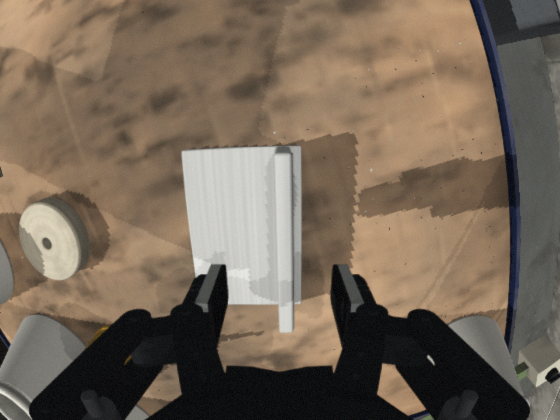

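Run:
```python
from h import *
where()
st=robot.read_state(); c=read_camera("wrist"); g=lambda u,v,z: onz(c,(u,v),z,st)[:2]
a,b=g(284,152,.04),g(287,331,.04); print(a,b,(a+b)/2,np.linalg.norm(a-b),np.arctan2(*(b-a)[::-1])-np.pi/2)
e,f=g(182,151,.004),g(198,304,.004); print(e,f,(e+f)/2,np.linalg.norm(e-f),np.arctan2(*(f-e)[::-1])-np.pi/2)
plan([.472,.234,.03],-3.4326,n=2,step=.036)
```

```text
t 7.07 pos [0.4768 0.2317 0.077 ] yaw_y 2.8326 tilt [0.0092 0.0066] F [-1.28 -0.74  1.54] M [-0.05  0.05  0.04] w 0.0514 j [ 0.83 -0.12 -0.35  0.   -1.33 -1.14]
[0.45653622 0.17783404] [0.49084905 0.29470184] [0.47369264 0.23626794] 0.12180088321492254 -0.28557848437618816
[0.52353092 0.15929004] [0.56005347 0.27613278] [0.5417922  0.21771141] 0.1224178192917098 -0.3029565395581506
[-0.01,0.013,-0.017,0.0009,0.0049,0.0357] left 0.051
[0,-0,0,0.0002,0.0019,0.0149] left 0.015
```

servo_tool([
  [[-0.01,0.013,-0.017,0,0.004,0.032,60],[0,0,0,0,0,0.015,60],[0,0,0,0,0,0,60]],
])

```text
time: 7.37
tool_pos: [0.4802, 0.2359, 0.0436]
orientation: [[-0.289, -0.957, 0.013], [-0.957, 0.289, 0.007], [-0.011, -0.011, -1.0]]
force: [0.1, -0.3, 0.3]
grip_width: 0.0511
```

Run:
```python
from h import *
where()
plan([.473,.235,.009],-3.4326,n=3,step=.02)
```

```text
t 7.37 pos [0.4802 0.2359 0.0436] yaw_y 2.8483 tilt [0.0133 0.0073] F [ 0.13 -0.26  0.33] M [-0.05  0.14 -0.03] w 0.0511 j [ 0.84 -0.09 -0.39  0.01 -1.26 -1.13]
[-0.011,0.011,-0.002,0.0019,0.004,0.0195] left 0.035
[0,0,0,0.0013,0.0029,0.015] left 0.015
[-0,0,0,0,0,0] left 0.000
```

servo_tool([
  [[-0.012,0.011,-0.002,0.0012,0.006,0.018,60],[-0.004,0.003,0,0.001,0.003,0.01,60],[0,0,0,0,0,0,60]],
])

```text
time: 7.62
tool_pos: [0.4747, 0.2384, 0.023]
orientation: [[-0.289, -0.957, 0.003], [-0.957, 0.289, 0.005], [-0.005, -0.001, -1.0]]
force: [0.0, -0.1, 0.5]
grip_width: 0.051
```

Run:
```python
from h import *
where()
plan([.473,.235,.009],-3.4326,n=2,step=.02)
```

```text
t 7.62 pos [0.4747 0.2384 0.023 ] yaw_y 2.8489 tilt [0.0025 0.0046] F [ 0.02 -0.06  0.5 ] M [-0.01  0.01  0.01] w 0.0510 j [ 0.84 -0.07 -0.41 -0.   -1.23 -1.14]
[-0.001,0.005,-0.002,0.0038,0.0006,0.0139] left 0.014
[0,-0,-0,0,0,0] left 0.000
```

servo_tool([
  [[-0.003,0.005,-0.002,0.003,0.001,0.013,60],[0,0,0,0,0.001,0.003,60],[0,0,0,0,0,0,60]],
])

```text
time: 7.87
tool_pos: [0.4736, 0.2371, 0.0097]
orientation: [[-0.286, -0.958, 0.003], [-0.958, 0.286, 0.004], [-0.004, -0.002, -1.0]]
force: [-0.2, 1.0, 0.0]
grip_width: 0.0511
```

Run:
```python
from h import *
where()
plan([.473,.235,.009],-3.4326,n=2,step=.02)
```

```text
t 7.87 pos [0.4736 0.2371 0.0097] yaw_y 2.8511 tilt [0.0029 0.0037] F [-0.19  1.    0.04] M [0.   0.01 0.04] w 0.0511 j [ 0.84 -0.06 -0.43 -0.   -1.2  -1.13]
[-0.002,0.004,0.001,0.0022,-0.0001,0.0007] left 0.002
[0,-0,-0,0,0,0] left 0.000
```

servo_tool([
  [[-0.002,0.004,0.001,0.0015,0,0,60],[0,0,0,0,0,0,30],[0,0,0,0,0,0,0],[0,0,0,0,0,0,0],[0,0,0,0,0,0,0]],
], force=80)

```text
time: 8.28
tool_pos: [0.474, 0.2359, 0.0115]
orientation: [[-0.287, -0.958, 0.002], [-0.958, 0.287, 0.001], [-0.001, -0.001, -1.0]]
force: [1.1, 0.0, -0.5]
grip_width: 0.0086
```

servo_tool([
  [[0,0,0,0,0,0,0],[0,0,0,0,0,0,0],[0,0,0,0,0,0,0]],
])

```text
time: 8.53
tool_pos: [0.4738, 0.2359, 0.0114]
orientation: [[-0.287, -0.958, 0.001], [-0.958, 0.287, 0.001], [-0.001, -0.001, -1.0]]
force: [-0.1, -0.1, 0.7]
grip_width: 0.0085
```

Run:
```python
from h import *
where()
st=robot.read_state(); c=read_camera("wrist"); cv2.imwrite("pics/e4.png",c["frame"][:,:,::-1])
```

```text
t 8.53 pos [0.4738 0.2359 0.0114] yaw_y 2.8501 tilt [0.0012 0.001 ] F [-0.07 -0.06  0.66] M [0.01 0.05 0.04] w 0.0085 j [ 0.84 -0.06 -0.42  0.   -1.21 -1.13]
```

View pics/e4.png

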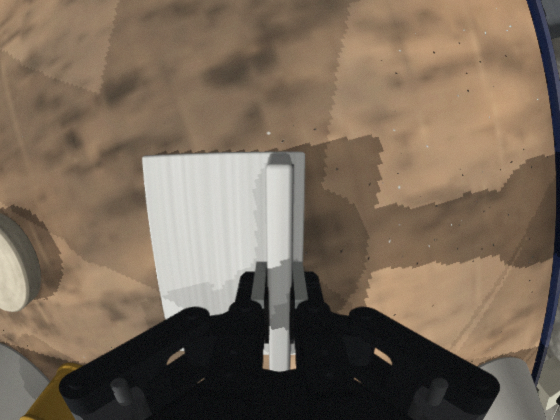

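servo_tool([
  [[0,0,0,0,0,-0.03,0],[0,0,0,0,0,-0.03,0],[0,0,0,0,0,-0.03,0],[0,0,0,0,0,0,0]],
])

```text
time: 8.92
tool_pos: [0.4719, 0.234, 0.1012]
orientation: [[-0.288, -0.958, -0.005], [-0.958, 0.288, -0.005], [0.006, 0.003, -1.0]]
force: [0.4, 1.8, -0.4]
grip_width: 0.0089
```

Run:
```python
from h import *
where()
b=0.054; R=np.array([[np.cos(b),-np.sin(b)],[np.sin(b),np.cos(b)]]); C=np.array([.519,-.1672])
p=C+R@[-.092,.0015]; print(p)
plan([*p,.10],b-np.pi,calls=3,step=.04)
```

```text
t 8.92 pos [0.4719 0.234  0.1012] yaw_y 2.8496 tilt [-0.0048 -0.0045] F [ 0.37  1.78 -0.4 ] M [ 0.12 -0.16 -0.02] w 0.0089 j [ 0.84 -0.13 -0.31 -0.   -1.39 -1.13]
[ 0.42705314 -0.17066777]
[0.001,-0.002,-0.12,0.0393,-0.0072,0.0003] left 0.407
[0.001,-0.002,-0.12,0.0399,-0.0025,0.0003] left 0.367
[0.001,-0.002,-0.106,0.0399,0.0023,0.0002] left 0.327
[0,0,-0,0.0395,0.0065,0.0001] left 0.287
[-0,0,0,0.0395,0.0065,0.0001] left 0.247
[0,0,0,0.0395,0.0065,0.0001] left 0.207
[0,0,0,0.0395,0.0065,0.0001] left 0.167
[0,0,0,0.0395,0.0065,0.0001] left 0.127
[0,0,0,0.0395,0.0065,0.0001] left 0.087
[0,0,0,0.0395,0.0065,0.0001] left 0.047
[0,0,0,0.007,0.0012,0] left 0.007
[0,0,0,0,0,0] left 0.000
[0,0,0,0,0,0] left 0.000
[0,0,0,0,0,0] left 0.000
[0,0,0,0,0,0] left 0.000
```

servo_tool([
  [[0.001,-0.002,-0.08,0.026,-0.005,0.0,0],[0.001,-0.002,-0.08,0.03,-0.002,0.0,0],[0.001,-0.002,-0.08,0.03,0.0,0.0,0],[0,0,-0.06,0.03,0.003,0,0],[0,0,-0.04,0.03,0.004,0,0]],
])

```text
time: 9.33
tool_pos: [0.4533, 0.0886, 0.102]
orientation: [[0.07, -0.998, 0.002], [-0.998, -0.07, 0.004], [-0.004, -0.002, -1.0]]
force: [-0.2, -0.6, -0.9]
grip_width: 0.0087
```

Run:
```python
from h import *
where()
plan([.427,-.1707,.10],.054-np.pi,calls=2,step=.032)
```

```text
t 9.33 pos [0.4533 0.0886 0.102 ] yaw_y -3.0718 tilt [0.0017 0.0044] F [-0.17 -0.59 -0.9 ] M [-0.07 -0.07  0.04] w 0.0087 j [ 0.63 -0.33 -0.48 -0.   -1.41 -0.56]
[-0.002,0.004,0.016,0.0315,0.0054,0.0001] left 0.261
[-0,-0,0,0.0316,0.0049,0.0002] left 0.229
[0,0,0,0.0316,0.0049,0.0002] left 0.197
[-0,0,0,0.0316,0.0049,0.0002] left 0.165
[0,0,0,0.0316,0.0049,0.0002] left 0.133
[0,0,0,0.0316,0.0049,0.0002] left 0.101
[0,0,0,0.0316,0.0049,0.0002] left 0.069
[0,0,0,0.0316,0.0049,0.0002] left 0.037
[0,0,0,0.0045,0.0007,0] left 0.005
[0,0,0,0,0,0] left 0.000
```

servo_tool([
  [[-0.002,0.004,0.016,0.0315,0.0054,0.0001,0],[0,0,0,0.0316,0.0049,0,0],[0,0,0,0.0316,0.0049,0,0],[0,0,0,0.0316,0.0049,0,0],[0,0,0,0.0316,0.0049,0,0]],
])

```text
time: 9.75
tool_pos: [0.4352, -0.077, 0.101]
orientation: [[0.059, -0.998, 0.002], [-0.998, -0.059, 0.002], [-0.002, -0.002, -1.0]]
force: [1.5, -0.2, -1.3]
grip_width: 0.0088
```

servo_tool([
  [[0,0,0,0.0316,0.0049,0,0],[0,0,0,0.025,0.004,0,0],[0,0,0,0.015,0.002,0,0],[0,0,0,0,0,0,0],[0,0,0,0,0,0,0]],
])

```text
time: 10.17
tool_pos: [0.4256, -0.1576, 0.0999]
orientation: [[0.052, -0.999, 0.002], [-0.999, -0.052, 0.002], [-0.002, -0.002, -1.0]]
force: [0.3, 0.7, -1.0]
grip_width: 0.0085
```

Run:
```python
from h import *
where()
plan([.427,-.1707,.10],.054-np.pi,n=2,step=.032)
for n in ("wrist","top"):
    c=read_camera(n); cv2.imwrite(f"pics/f_{n}.png",c["frame"][:,:,::-1])
crop(c,275,170,395,285,5,"pics/f_top.png")
```

```text
t 10.17 pos [ 0.4256 -0.1576  0.0999] yaw_y -3.0898 tilt [0.002  0.0018] F [ 0.31  0.74 -1.02] M [0.09 0.02 0.07] w 0.0085 j [ 0.09 -0.35 -0.5  -0.   -1.42 -0.04]
[-0.002,0.002,-0.002,0.0131,-0.0007,-0.0001] left 0.013
[0,0,-0,0,0,0] left 0.000
```

View pics/f_wrist.png

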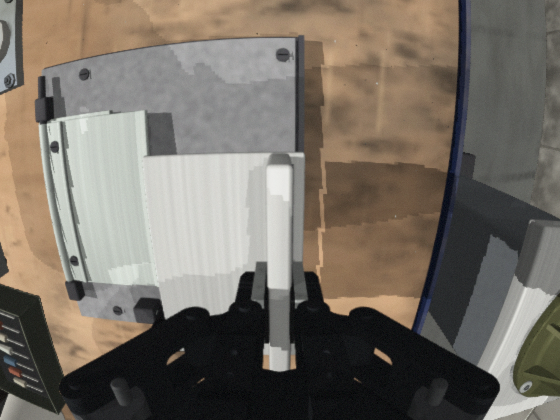

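View pics/f_top.png

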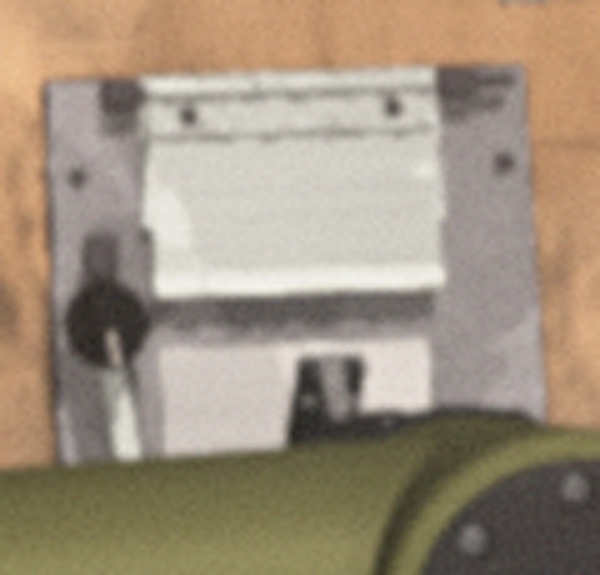

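Run:
```python
from h import *
st=robot.read_state(); c=read_camera("wrist"); crop(c,30,20,330,270,2.6,"pics/f3.png")
```

```text
(no output)
```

View pics/f3.png

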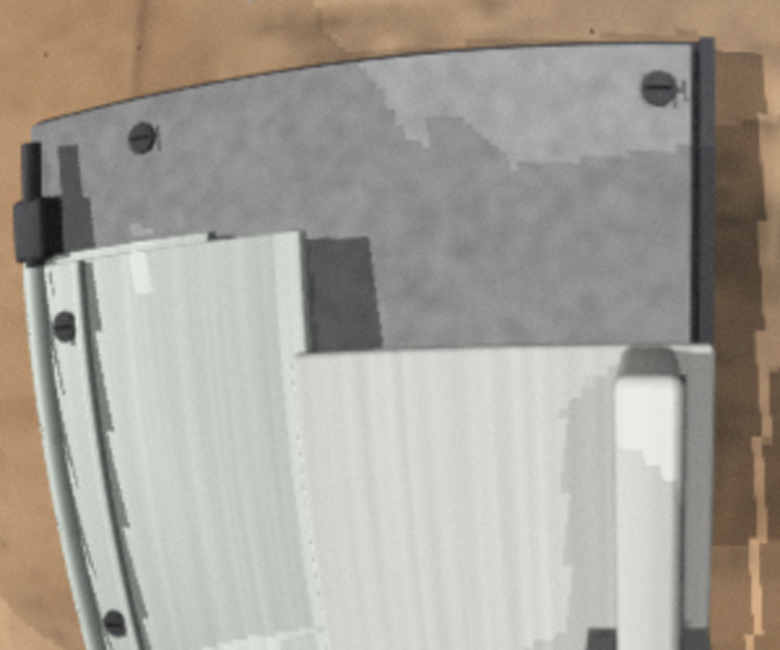

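Run:
```python
from h import *
where()
st=robot.read_state(); c=read_camera("wrist"); g=lambda u,v,z: onz(c,(30+u/2.6,20+v/2.6),z,st)[:2]
zu=st["tool_pos"][2]-.0114
e=g(298,352,zu+.004); r=g(648,378,zu+.04); print("edge corner",e,"rib end",r,"back corner",g(713,346,zu+.004))
print("lip corner",g(304,233,.025),"screws",g(142,137,.013),g(658,88,.013), "cover screws",g(64,326,.02),g(115,623,.02),"deck front corner",g(695,43,.012), "f2",g(692,340,.012))
b=np.arctan2(st["orientation"][1,1],st["orientation"][0,1])+np.pi
R=np.array([[np.cos(b),-np.sin(b)],[np.sin(b),np.cos(b)]]); t=np.array(st["tool_pos"][:2])
print("in tool-aligned strip axes: edge corner",R.T@(e-t)*1000,"rib end",R.T@(r-t)*1000, "back",R.T@(g(713,346,zu+.004)-t)*1000, "edge2",R.T@(g(326,640,zu+.004)-t)*1000)
```

```text
t 10.32 pos [ 0.426  -0.1564  0.1001] yaw_y -3.0870 tilt [0.0022 0.0019] F [ 0.48  0.75 -0.95] M [-0.02  0.03  0.03] w 0.0085 j [ 0.09 -0.35 -0.5  -0.   -1.42 -0.04]
edge corner [ 0.49501586 -0.21397674] rib end [ 0.42873213 -0.21705867] back corner [ 0.41716134 -0.21771606]
lip corner [ 0.52236792 -0.23691109] screws [ 0.58447764 -0.26960213] [ 0.42956784 -0.27811061] cover screws [ 0.6116812  -0.21259599] [ 0.60578667 -0.11141269] deck front corner [ 0.4203792  -0.29181791] f2 [ 0.41636651 -0.20936191]
in tool-aligned strip axes: edge corner [ 65.76372099 -61.23522113] rib end [ -0.58944411 -60.6977895 ] back [-12.1788655  -60.72319288] edge2 [67.1752005  -0.91926755]
```

Run:
```python
from h import *
where()
plan([.4341,-.1708,.04],.056-np.pi,n=5,step=.022)
```

```text
t 10.37 pos [ 0.4261 -0.1562  0.1002] yaw_y -3.0865 tilt [0.0025 0.0019] F [ 0.32  0.75 -1.89] M [ 0.04  0.02 -0.02] w 0.0090 j [ 0.09 -0.35 -0.5  -0.   -1.42 -0.04]
[-0.003,0.002,-0.001,0.0053,-0.0025,0.0212] left 0.062
[-0,0,0,0.0053,-0.0025,0.0212] left 0.040
[0,0,0,0.0044,-0.0021,0.0178] left 0.018
[0,0,0,0,0,0] left 0.000
[0,0,0,0,0,0] left 0.000
```

servo_tool([
  [[-0.003,0.002,-0.001,0.0053,-0.001,0.0212,0],[-0.005,0.002,0,0.0053,-0.001,0.0212,0],[-0.005,0,0,0.0044,0,0.0178,0],[0,0,0,0,0,0,0],[0,0,0,0,0,0,0]],
])

```text
time: 10.78
tool_pos: [0.4319, -0.1673, 0.0403]
orientation: [[0.064, -0.998, -0.005], [-0.998, -0.064, -0.003], [0.003, 0.006, -1.0]]
force: [-0.7, 0.1, -0.9]
grip_width: 0.0087
```

Run:
```python
from h import *
where()
plan([.4341,-.1708,.027],.056-np.pi,n=2,step=.022)
```

```text
t 10.78 pos [ 0.4319 -0.1673  0.0403] yaw_y -3.0771 tilt [-0.0055 -0.0031] F [-0.7   0.11 -0.89] M [-0.04 -0.03  0.02] w 0.0087 j [ 0.07 -0.28 -0.56  0.   -1.3  -0.01]
[0.006,-0.003,0.008,0.0036,-0.0021,0.0133] left 0.014
[-0,-0,0,0,0,0] left 0.000
```

servo_tool([
  [[0.004,-0.003,0.008,0.0036,-0.0021,0.012,0],[0,0,0,0,0,0,0],[0,0,0,0,0,0,0]],
])

```text
time: 11.03
tool_pos: [0.436, -0.1692, 0.0313]
orientation: [[0.06, -0.998, 0.002], [-0.998, -0.06, -0.001], [0.001, -0.002, -1.0]]
force: [0.6, -0.4, 0.6]
grip_width: 0.0088
```

Run:
```python
from h import *
where()
plan([.4341,-.1708,.0245],.056-np.pi,n=2,step=.022)
```

```text
t 11.03 pos [ 0.436  -0.1692  0.0313] yaw_y -3.0820 tilt [ 0.0018 -0.0006] F [ 0.58 -0.43  0.65] M [-0.05 -0.05  0.02] w 0.0088 j [ 0.06 -0.26 -0.56  0.   -1.27 -0.  ]
[-0.002,-0.001,0.004,0.0014,0.002,0.0068] left 0.007
[-0,-0,-0,0,0,0] left 0.000
```

servo_tool([
  [[-0.002,0,0.003,0.0014,0.002,0.0065,0],[0,0,0,0,0,0,0],[0,0,0,0,0,0,0]],
])

```text
time: 11.28
tool_pos: [0.4355, -0.1702, 0.0276]
orientation: [[0.058, -0.998, 0.004], [-0.998, -0.058, -0.001], [0.002, -0.004, -1.0]]
force: [-0.0, -0.2, -0.8]
grip_width: 0.0085
```

Run:
```python
from h import *
where()
plan([.4341,-.1708,.0234],.056-np.pi,n=2,step=.022)
```

```text
t 11.28 pos [ 0.4355 -0.1702  0.0276] yaw_y -3.0835 tilt [ 0.0039 -0.0014] F [-0.03 -0.16 -0.78] M [-0.02  0.04 -0.  ] w 0.0085 j [ 0.06 -0.26 -0.57  0.   -1.26 -0.  ]
[-0.004,-0.002,0.002,0.0005,0.0015,0.0042] left 0.004
[-0,-0,0,0,0,0] left 0.000
```

servo_tool([
  [[-0.004,-0.001,0.002,0.0005,0.001,0.0042,0],[0,0,0,0,0,0.001,0],[0,0,0,0,0,0,0]],
])

```text
time: 11.53
tool_pos: [0.4352, -0.1708, 0.0234]
orientation: [[0.056, -0.998, 0.002], [-0.998, -0.056, -0.001], [0.001, -0.002, -1.0]]
force: [-0.1, -0.2, -1.0]
grip_width: 0.0087
```

Run:
```python
from h import *
where()
plan([.4341,-.1708,.0234],.056-np.pi,n=2,step=.022)
```

```text
t 11.53 pos [ 0.4352 -0.1708  0.0234] yaw_y -3.0853 tilt [ 0.0017 -0.0009] F [-0.07 -0.22 -0.96] M [ 0.   -0.06 -0.04] w 0.0087 j [ 0.06 -0.26 -0.57  0.   -1.25 -0.  ]
[-0.002,-0.001,0,-0,0.0011,0] left 0.001
[0,-0,0,0,0,0] left 0.000
```

servo_tool([
  [[-0.002,0,0,0,0.0005,0.0015,0],[0,0,0,0,0,0,0]],
])

```text
time: 11.7
tool_pos: [0.4355, -0.1708, 0.0238]
orientation: [[0.057, -0.998, 0.001], [-0.998, -0.057, -0.001], [0.002, -0.001, -1.0]]
force: [-0.2, -0.1, -1.5]
grip_width: 0.0085
```

servo_tool([
  [[0,0,0,0,0,0.0015,0],[0,0,0,0,0,0,0]],
])

```text
time: 11.87
tool_pos: [0.436, -0.171, 0.0235]
orientation: [[0.057, -0.998, 0.003], [-0.998, -0.057, -0.002], [0.002, -0.003, -1.0]]
force: [-0.2, 0.8, -1.8]
grip_width: 0.0085
```

Run:
```python
from h import *
where()
```

```text
t 11.87 pos [ 0.436  -0.171   0.0235] yaw_y -3.0847 tilt [ 0.0026 -0.002 ] F [-0.19  0.75 -1.79] M [ 0.01  0.04 -0.01] w 0.0085 j [ 0.06 -0.25 -0.57  0.   -1.25 -0.  ]
```

servo_tool([
  [[-0.002,-0.001,0,0,0.0005,0.002,0],[0,0,0,0,0,0.002,0],[0,0,0,0,0,0.001,0]],
])

```text
time: 12.12
tool_pos: [0.4364, -0.1712, 0.0233]
orientation: [[0.058, -0.998, 0.002], [-0.998, -0.058, -0.002], [0.002, -0.002, -1.0]]
force: [-1.2, 0.8, 1.5]
grip_width: 0.0084
```

Run:
```python
from h import *
where()
c=read_camera("scene"); crop(c,200,180,400,330,4,"pics/g1.png")
where()
```

```text
t 12.12 pos [ 0.4364 -0.1712  0.0233] yaw_y -3.0836 tilt [ 0.0019 -0.0024] F [-1.23  0.79  1.52] M [0.43 0.67 0.03] w 0.0084 j [ 0.06 -0.25 -0.57  0.   -1.25 -0.  ]
t 12.17 pos [ 0.4364 -0.1712  0.0233] yaw_y -3.0836 tilt [ 0.002  -0.0024] F [-4.47  3.15  9.18] M [1.33 1.59 0.04] w 0.0088 j [ 0.06 -0.25 -0.57  0.   -1.25 -0.  ]
```

View pics/g1.png

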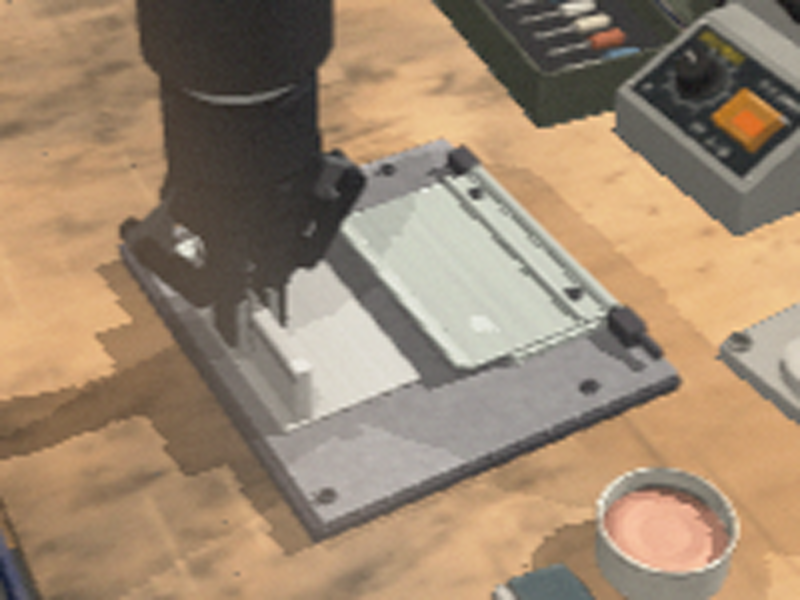

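```bash
cat >> h.py <<'E'
def bd():
    st=robot.read_state(); b=.056; R=np.array([[np.cos(b),-np.sin(b)],[np.sin(b),np.cos(b)]])
    q=R.T@(np.array(st["tool_pos"][:2])-[.5188,-.167]); print("board TCP mm",q*1000,"edge x",q[0]*1000+68,"edge y~",q[1]*1000-1,"z",st["tool_pos"][2])
E
python3 - <<'E'
from h import *
where(); bd()
E
```

```text
t 12.17 pos [ 0.4364 -0.1712  0.0233] yaw_y -3.0836 tilt [ 0.002  -0.0024] F [-4.47  3.15  9.18] M [1.33 1.59 0.04] w 0.0088 j [ 0.06 -0.25 -0.57  0.   -1.25 -0.  ]
board TCP mm [-82.47986804   0.42053073] edge x -14.479868038272713 edge y~ -0.5794692725913551 z 0.023302264382871574
```

servo_tool([
  [[-0.002,-0.002,0,0,-0.005,0,0],[0,0,0,0,-0.005,0,0],[0,0,0,0,-0.005,0,0]],
])

```text
time: 12.42
tool_pos: [0.4515, -0.1706, 0.0233]
orientation: [[0.058, -0.998, -0.0], [-0.998, -0.058, -0.001], [0.001, 0.0, -1.0]]
force: [-3.1, 1.1, 3.7]
grip_width: 0.0084
```

Run:
```python
from h import *
where(); bd()
```

```text
t 12.42 pos [ 0.4515 -0.1706  0.0233] yaw_y -3.0839 tilt [-0.0003 -0.0006] F [-3.07  1.08  3.7 ] M [0.04 0.98 0.04] w 0.0084 j [ 0.06 -0.21 -0.53  0.   -1.25 -0.  ]
board TCP mm [-67.37060102   0.18854742] edge x 0.6293989760500978 edge y~ -0.8114525799545553 z 0.023347085212811772
```

servo_tool([
  [[0,0,0,0,-0.004,0.0003,0],[0,0,0,0,-0.004,0.0003,0],[0,0,0,0,-0.004,0.0003,0]],
])

```text
time: 12.67
tool_pos: [0.4646, -0.1709, 0.0233]
orientation: [[0.058, -0.998, -0.002], [-0.998, -0.058, -0.003], [0.003, 0.002, -1.0]]
force: [-3.4, -0.5, 5.8]
grip_width: 0.0091
```

Run:
```python
from h import *
st=robot.read_state(); c=read_camera("wrist"); crop(c,30,20,330,270,2.6,"pics/g2.png")
where(); bd()
```

```text
t 12.72 pos [ 0.4653 -0.1709  0.0233] yaw_y -3.0837 tilt [-0.0016 -0.003 ] F [ 0.18 -0.69  4.64] M [-0.27 -0.11  0.06] w 0.0085 j [ 0.06 -0.17 -0.5   0.   -1.24 -0.  ]
board TCP mm [-53.6563621  -0.9071522] edge x 14.343637903148256 edge y~ -1.9071521992657257 z 0.02331672398378158
```

View pics/g2.png

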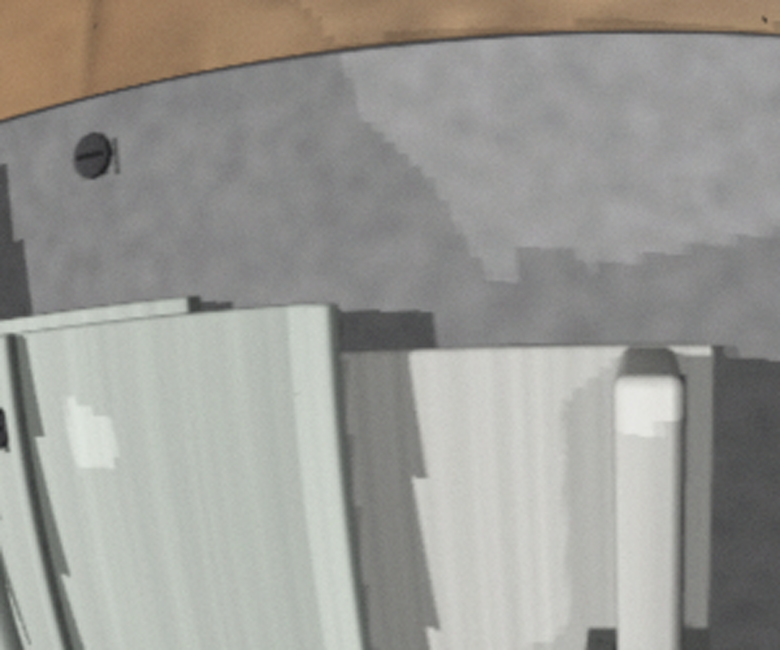

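The strip is going under the lip (lip corner at (335,305), strip side at v≈350) and the cover is still down.

Run:
```python
from h import *
st=robot.read_state(); c=read_camera("wrist"); g=lambda u,v,z: onz(c,(30+u/2.6,20+v/2.6),z,st)[:2]
b=.056; R=np.array([[np.cos(b),-np.sin(b)],[np.sin(b),np.cos(b)]])
print([R.T@(p-[.5188,-.167])*1000 for p in (g(335,305,.025),g(345,351,.016),g(713,346,.016),g(358,640,.025))])
```

```text
[array([  0.49242843, -71.11287532]), array([  2.41680708, -61.82047096]), array([-65.77348737, -61.66114565]), array([ 2.43571966, -6.84264647])]
```

servo_tool([
  [[0.001,-0.002,0,-0.0003,-0.004,0.0003,0],[0,0,0,0,-0.004,0.0003,0],[0,0,0,0,-0.003,0.0003,0]],
])

```text
time: 13.02
tool_pos: [0.4759, -0.1707, 0.0233]
orientation: [[0.057, -0.998, -0.002], [-0.998, -0.057, -0.002], [0.002, 0.002, -1.0]]
force: [-4.3, 0.5, 7.3]
grip_width: 0.0087
```

Run:
```python
from h import *
where(); bd()
```

```text
t 13.02 pos [ 0.4759 -0.1707  0.0233] yaw_y -3.0841 tilt [-0.0019 -0.002 ] F [-4.28  0.51  7.27] M [0.15 1.31 0.01] w 0.0087 j [ 0.06 -0.14 -0.47  0.   -1.24  0.  ]
board TCP mm [-43.0550018   -1.26068186] edge x 24.944998200802424 edge y~ -2.2606818620152644 z 0.02330602760147574
```

servo_tool([
  [[0.001,-0.001,0,-0.0007,-0.003,0.0003,0],[0,0,0,-0.0005,-0.003,0.0003,0],[0,0,0,0,-0.003,0.0003,0]],
])

```text
time: 13.27
tool_pos: [0.4846, -0.1698, 0.0233]
orientation: [[0.057, -0.998, -0.003], [-0.998, -0.057, -0.002], [0.002, 0.003, -1.0]]
force: [-4.3, 0.4, 6.3]
grip_width: 0.0086
```

Run:
```python
from h import *
where(); bd()
```

```text
t 13.27 pos [ 0.4846 -0.1698  0.0233] yaw_y -3.0845 tilt [-0.0027 -0.0024] F [-4.3   0.37  6.34] M [0.15 1.16 0.04] w 0.0086 j [ 0.06 -0.11 -0.45  0.   -1.24 -0.  ]
board TCP mm [-34.33538869  -0.89694466] edge x 33.66461131199213 edge y~ -1.8969446565316335 z 0.02329753708429227
```

Near the stop, so I nudge on until the contact force rises.

servo_tool([
  [[0.001,-0.001,0,0,-0.002,0.0003,0],[0,0,0,0,-0.001,0.0005,0],[0,0,0,0,0,0.0005,0]],
])

```text
time: 13.52
tool_pos: [0.4848, -0.1697, 0.0236]
orientation: [[0.057, -0.998, -0.01], [-0.998, -0.057, -0.001], [0.001, 0.01, -1.0]]
force: [-1.7, 1.2, 4.8]
grip_width: 0.0086
```

Run:
```python
from h import *
where(); bd()
```

```text
t 13.52 pos [ 0.4848 -0.1697  0.0236] yaw_y -3.0849 tilt [-0.0096 -0.0014] F [-1.75  1.19  4.77] M [ 0.34  0.3  -0.02] w 0.0086 j [ 0.06 -0.11 -0.44  0.   -1.25  0.  ]
board TCP mm [-34.08289276  -0.83707633] edge x 33.917107237772264 edge y~ -1.8370763261326528 z 0.023587032768924744
```

servo_tool([
  [[0.009,0.001,0,0,0,0.001,0],[0,0,0,0,0,0.002,0],[0,0,0,0,0,0.003,0]],
])

```text
time: 13.77
tool_pos: [0.4849, -0.1698, 0.0233]
orientation: [[0.058, -0.998, -0.001], [-0.998, -0.058, -0.003], [0.003, 0.001, -1.0]]
force: [-15.7, 8.8, 28.8]
grip_width: 0.0088
```

Run:
```python
from h import *
where(); bd()
c=read_camera("scene"); crop(c,200,180,400,330,4,"pics/h1.png"); where()
```

```text
t 13.77 pos [ 0.4849 -0.1698  0.0233] yaw_y -3.0840 tilt [-0.0006 -0.0032] F [-15.68   8.85  28.76] M [ 3.18  5.24 -0.06] w 0.0088 j [ 0.06 -0.12 -0.45  0.   -1.24 -0.  ]
board TCP mm [-33.97978458  -0.91321787] edge x 34.02021541707343 edge y~ -1.9132178661194588 z 0.02325023440140278
t 13.82 pos [ 0.4849 -0.1698  0.0233] yaw_y -3.0840 tilt [-0.0006 -0.0031] F [-13.22   5.85  22.12] M [ 2.17  4.37 -0.08] w 0.0090 j [ 0.06 -0.12 -0.45  0.   -1.24 -0.  ]
```

View pics/h1.png

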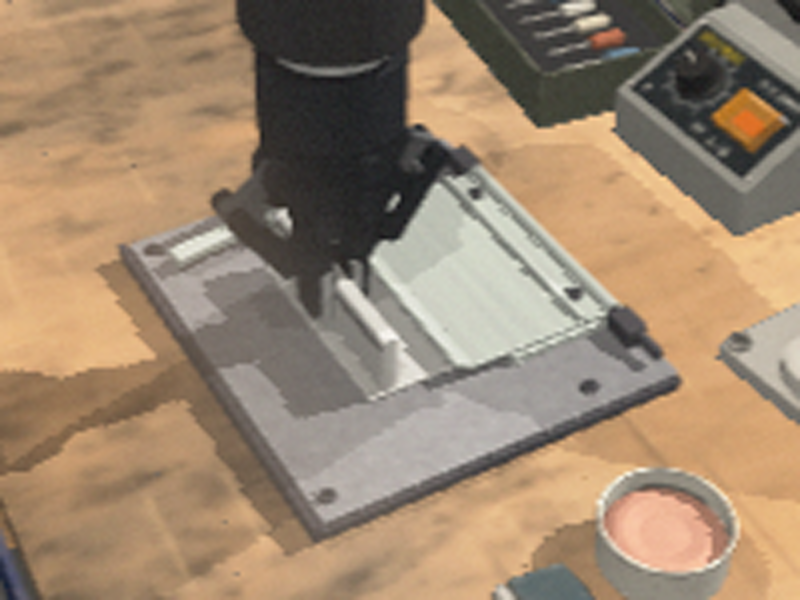

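Run:
```python
from h import *
for i in range(12):
    c=read_camera("wrist"); st=robot.read_state(); print(round(st["time"],2),np.round(st["force"],1),np.round(st["tool_pos"],4))
crop(c,30,20,330,270,2.6,"pics/h2.png")
t=read_camera("top"); crop(t,275,170,395,285,5,"pics/h3.png")
```

```text
13.87 [-12.2   7.   21.2] [ 0.4849 -0.1698  0.0233]
13.92 [-13.1   6.6  22.9] [ 0.4849 -0.1698  0.0233]
13.97 [-12.9   5.9  22.3] [ 0.4849 -0.1698  0.0233]
14.02 [-13.5   6.1  21.4] [ 0.4849 -0.1698  0.0232]
14.07 [-13.2   5.8  21.9] [ 0.4849 -0.1698  0.0233]
14.12 [-12.6   5.7  22.8] [ 0.4849 -0.1698  0.0233]
14.17 [-12.7   6.5  21.9] [ 0.4849 -0.1698  0.0233]
14.22 [-12.9   5.4  22.8] [ 0.4849 -0.1698  0.0233]
14.27 [-13.2   5.6  21.8] [ 0.4849 -0.1698  0.0233]
14.32 [-12.9   6.4  21.8] [ 0.4849 -0.1698  0.0233]
14.37 [-13.3   6.1  22.3] [ 0.4849 -0.1698  0.0233]
14.42 [-13.2   6.8  21.6] [ 0.4849 -0.1698  0.0233]
```

View pics/h2.png

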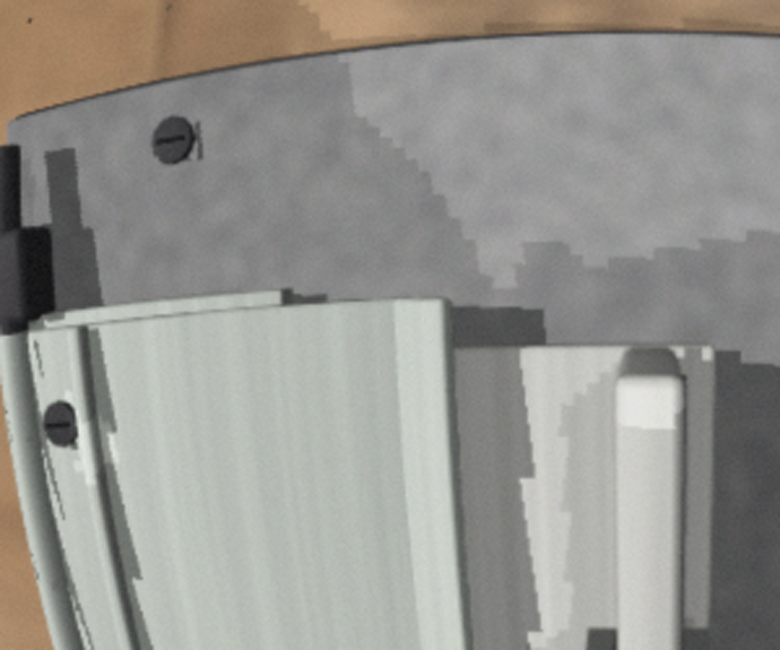

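Run:
```python
from h import *
st=robot.read_state(); c=read_camera("wrist"); g=lambda u,v,z: onz(c,(30+u/2.6,20+v/2.6),z,st)[:2]
b=.056; R=np.array([[np.cos(b),-np.sin(b)],[np.sin(b),np.cos(b)]])
for p in (g(446,300,.025),g(465,640,.025),g(458,347,.016),g(714,347,.016),g(708,625,.016),g(174,140,.013)): print(R.T@(p-[.5188,-.167])*1000)
```

```text
[ -0.17722373 -71.05743155]
[ 0.25578511 -7.58916291]
[ 3.99760596e-02 -6.18312433e+01]
[-46.31581637 -61.48713404]
[-46.49333413  -6.85109198]
[  59.40117943 -106.52705699]
```

View pics/h3.png

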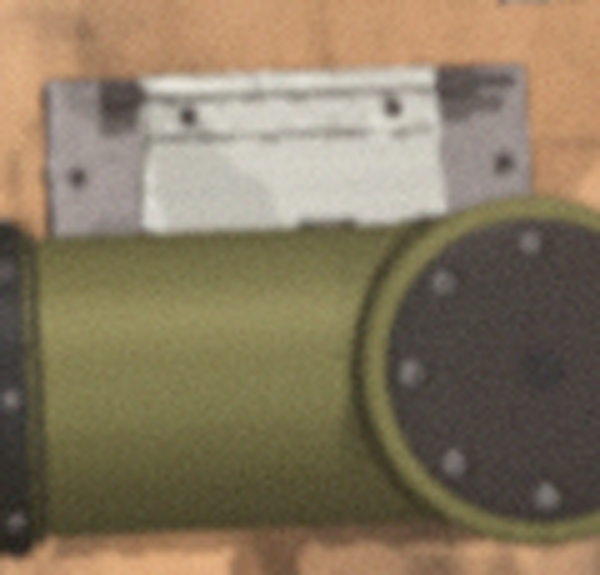

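The back edge sits 46.4 mm in front of the lip, so the plain edge is about 33.6 mm in. It is square, within 2 mm of centre, and the press holds steady at 22 N.

Run:
```python
from rig import robot
print(robot.hand_in());
```

```text
the job is handed in; nothing more can be done
None
```

I opened the latch, tucked the strip under the cover lip until it met the stop, and handed in still gripping it and pressing it down. The hand-in gave no verdict.

- **Latch:** I turned the knob 1.435 rad clockwise to its end stop. The pictures show the bar pointing to the front, clear of the mouth.
- **Strip:** I gripped the rib at 80 N and slid the plain edge in along the deck. The last pictures put the edge about 34 mm behind the lip's front edge, against the stop. It looked square and was within 2 mm of the middle; the pictures gave about -0.7 mm and the arm pose about -1.9 mm.
- **Flatness:** I read it only from the tool, which was about 0.003 rad off vertical and at the height that puts the strip flat on the deck.
- **Force and cover:** The downward press held steady at about 22 N for 0.6 s, along with about 13 N against the stop. The cover looked fully down, judged by eye and by where its lip appeared, not from a hinge reading.
- **Bystanders:** I did not measure the tin, felt wheel and oil can again at the end. The arm stayed clear of all three.

None of these checks failed.

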